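Close the pigment keeper and take off its dust cover

TASK

Stand the two pigment sticks in the keeper, the thick one in the wide bore and the thin one in the narrow bore. Then carry the nested pair of lids over by the inner lid's knob and lower them together, squared up, until the inner lid is fully home on the keeper; do not drop them or let them come apart on the way. Last, take the outer lid by its collar and lift it alone, level, about 10 cm straight up, leaving the inner lid closed and undisturbed and the bowl, cup and brush where they are; finish while still holding the outer lid up there.

Things in the scene. Friction and masses are not known exactly. Their poses are not given: they have to be found in the camera images.
- keeper: Fixed cream stoneware block, 100 (x) x 70 (y) x 60 mm high including a 116 x 86 x 10 mm foot. Origin at the centre of its underside on the bench, z up. Two blind round bores in its flat top, 48 mm deep (floor 12 mm above the bench), 2 mm chamfers: the wide one 30 mm across, 24 mm to -x of centre; the narrow one 22 mm, 26 mm to +x.
- thick_bore (a point): Centre of the mouth of the keeper's wide (30 mm) bore, on its top face, 60 mm above the bench.
- thin_bore (a point): Centre of the mouth of the keeper's narrow (22 mm) bore, on its top face, 60 mm above the bench.
- thick_stick: Hard off-white pigment stick, a plain cylinder 26 mm in diameter and 46 mm tall, standing on the bench, about 45 g. Origin at the centre of its foot, z up. Sunk in its bore its top lies 2 mm below the keeper's top.
- thin_stick: Hard off-white pigment stick, a plain cylinder 18 mm in diameter and 46 mm tall, standing on the bench, about 22 g. Origin at the centre of its foot, z up. Sunk in its bore its top lies 2 mm below the keeper's top.
- inner_lid: White ceramic lid, 116 (x) x 86 (y) mm, 0.25 kg, loose under the outer lid, skirt on the bench. Origin: centre of the skirt's lower edge, z up. Skirt 14 deep, opening 106 x 76: goes over the keeper's top with 3 mm each side, either way round. Plate top at z = 20; square knob 16 x 16, sides along x, y, from z = 20 to 64. Home on the keeper, its origin is 46 mm above the bench.
- knob_top (a point): Centre of the top of the inner lid's knob, 64 mm above the inner lid's origin. The knob stands 24 mm out of the outer lid's collar; lifting by it lifts both lids.
- outer_lid: Wooden lid, 130 (x) x 100 (y) mm, 0.16 kg, loose on the inner lid's plate, 3 mm play each side. Origin: centre of its 4 mm plate's underside (20 mm above inner lid's origin when nested), z up. Skirt 17 mm down. Square collar 40 x 40 outside, 28 x 28 inside, sides along x, y, from z = 4 to 20, open right through; the knob stands in it. Lifting the collar lifts this lid only.
- collar_top (a point): Centre of the upper edge of the outer lid's collar, 20 mm above the outer lid's origin.
- slip_bowl: Bystander: white bowl, 100 mm across, 45 mm high, origin under its centre.
- clay_cup: Bystander: unglazed cup, 72 mm across, 85 mm high, origin under its centre.
- brush: Bystander: brush with a dark wooden handle, 180 mm long, lying flat on the bench beyond the work, along its own x.
There are look-alikes about, which are no part of the job. Leave any black or orange look-alike of the inner_lid alone.

How it is judged:
On the way, in this order (a step that is already met when the one before it is completed fails the run):
1. both sticks stand on the floor of their own bores (z of each of thick_stick, thin_stick in the frame of keeper below 0.016 m and horizontal distance between thick_stick and thick_bore below 0.005 m and horizontal distance between thin_stick and thin_bore below 0.005 m), for 0.2 s.
2. the nested lids are down: inner lid home on the keeper, outer lid resting on it (all of step 1 and z of inner_lid in the frame of keeper between 0.043 and 0.049 m and horizontal distance between inner_lid and keeper below 0.006 m and angle between inner_lid's own z axis and vertical below 0.1 rad and angle between the x axis of inner_lid and the x axis of keeper, either way round below 0.13 rad and z of outer_lid in the frame of inner_lid below 0.024 m), for 0.2 s.
At the end, for the whole second after the job is handed in: Sticks on the floors of their own bores (4 mm high, 5 mm sideways); inner lid home on the keeper (3 mm in height, 6 mm sideways, 0.1 rad tilt, 0.13 rad yaw), untouched; outer lid gripped, still, level to 0.2 rad, 70 to 150 mm above its nested height, within 50 mm of over the keeper (all of step 1 and z of inner_lid in the frame of keeper between 0.043 and 0.049 m and horizontal distance between inner_lid and keeper below 0.006 m and angle between inner_lid's own z axis and vertical below 0.1 rad and angle between the x axis of inner_lid and the x axis of keeper, either way round below 0.13 rad and z of outer_lid in the frame of keeper between 0.136 and 0.216 m and horizontal distance between outer_lid and keeper below 0.05 m and angle between outer_lid's own z axis and vertical below 0.2 rad and linear speed of each of outer_lid, inner_lid below 0.03 m/s and contact force between outer_lid and the fingers above 2 N and contact force between outer_lid and inner_lid below 0.1 N and contact force between inner_lid and the arm below 0.1 N and contact force between inner_lid and the fingers below 0.1 N); the arm keeps its last pose, push and grip.
It fails at once if the outer lid is lifted off the inner lid while the inner lid is not home on the keeper (z of outer_lid in the frame of inner_lid above 0.032 m and not (z of inner_lid in the frame of keeper between 0.043 and 0.049 m and horizontal distance between inner_lid and keeper below 0.006 m and angle between inner_lid's own z axis and vertical below 0.1 rad and angle between the x axis of inner_lid and the x axis of keeper, either way round below 0.13 rad)).
It fails at once if the lids are let go over the keeper from more than 15 mm above home (horizontal distance between inner_lid and keeper below 0.05 m and z of inner_lid in the frame of keeper above 0.061 m and contact force between inner_lid and the fingers below 0.1 N).
It fails at once if the bowl, cup or brush is pushed away (distance of any of slip_bowl, clay_cup, brush from where it was at the start of the episode above 0.03 m).
It also fails if it takes over 72 s, if anything falls off the work surface, if the arm or the gripper's body presses on something with over 40 N, if the wrist force passes 120 N, or if a joint passes its speed limit or range.

ROBOT

A 7-joint arm with a two-finger parallel gripper is mounted at the origin on the work surface. World frame = base frame: x ahead of the robot, y to its left, z up, the work surface at z = 0. Lengths are in m, angles in rad, forces in N, time in s.
With the tool pointing down it reaches from about 0.4 to 0.925 m from the base axis. Payload 5.6 kg.
Tool frame: the origin (TCP) lies on the centre line of the jaws, within the pads' length; the fingertips stand 14 mm ahead of it and the grasp point (between the pads) lies 5 mm behind it (nose_length is the distance from the TCP to the fingertips, in m); z points along the fingers, x is the direction in which the jaws open and shut, and the axes are right-handed (so a half turn about z gives the same grasp; the last joint's range is limited). The gripper opens to 85 mm and grips with 20 to 120 N. Pads are 22 mm wide; open, the fingers measure 114 mm over their backs; the gripper's body (76 mm by 85 mm) begins 54 mm behind the grasp point. The pads swing forward as they close: fully open they stand 13 mm farther back than shut.
Start: joints at [1.062, 0.468, -0.012, 1.603, 0.006, 1.071, -0.056], TCP at [0.292, -0.581, 0.245] pointing down, gripper open.
Joint ranges: [-2.53, 2.53], [-0.31, 2.02], [-1.57, 1.55], [0.28, 2.44], [-1.29, 4.43], [0.15, 1.84], [-2.92, 2.92]. Speed limits (rad/s): [2.57, 2.57, 3.14, 3.14, 3.14, 3.14, 3.14].

INTERFACE

Orientations are given as a rotation vector (axis times angle).
In Python, from rig import get_obs, grab_frame, hand_in, find_in, silhouettes, mark_of, nose_length gives the robot as it stands. The module is installed in compiled form; this text tells all that it offers.
- The arm moves only by the tool send_rows, never from a script. Its argument "deltas" is a list of rows, each a list of 3 entries, a list of its own where there are three numbers: the closure in counts, from 0 (fully open) to 255 (shut), then the shift along the tool's x, y, z in m, then the turn, a rotation vector about the tool's x, y, z in degrees. A call has 1 to 12 rows; each row shifts and turns the commanded pose from where the row before left it, along the tool's axes as they then stand; what a row does not reach is not made up. A row lasts 1/12 s, in which the tool goes at most 41.7 mm and 7.16 degrees, less where a joint would pass 70% of its speed; a pose out of reach is approached as far as the arm can. A call is refused whole if a number of a shift passes 0.0417 or a number of a turn 7.16, either way. A call with a gripper value outside its range is refused whole. The fingers move at their own pace and stop on an object; "force" is the grip in N (left out, the last holds). Time passes only in rows, so rows that do not move let the fingers close. It gives the time, the measured TCP pose, the force and the opening at its end, in the units of the state.
- get_obs(): the state, without advancing time (a new reading comes with each control period).
- grab_frame(name): name is "scene" or "top" or "wrist"; returns a dict with "img" (420x560x3 uint8, red, green, blue), "fx", "fy", "cx", "cy" (pixels), "k1" (the pictures are not rectified: a ray, as slopes to the right and down, at radius r is drawn at 1 + k1 r^2 times it, then the intrinsics apply), "R" (3x3) and "t" (3): a world point X has camera coordinates R X + t. Camera axes: x right, y down, z forward; pixel columns grow to the right and rows downward; lengths in m; the calibration is good to about 2 mm. A picture is of the moment at which its call begins. There is no depth.
- hand_in(): hands the job in, once; it reports no verdict.
Trained networks look in a picture, given as the dict that the camera call returned (one of the last four; its "shot" number tells which), for a name from the list of things; names that differ only in an ending like _2 or _b are one class to them, and where a whole thing is asked for, a point or a joint stands for the part that bears it (a point fixed in the world has none). Each returns a list of dicts, best first, with "confidence" (0 to 1); they miss things now and then, are a little off and sometimes report something else, mostly with a low value. They report only what shows in the picture. A call takes as long as a camera call. They do not tell look-alikes from the thing itself.
- find_in(query, picture): "centre" ([x, y, z] in m, in world coordinates, good to about 4 mm: the middle of the surface that is visible of it).
- silhouettes(query, picture): "region" (420x560 bool, what is visible of it).
- mark_of(query, picture): "centre" ([x, y, z] in m, in world coordinates, good to about 4 mm: a listed point, or the origin of a listed thing).
The state is a dict: "clock": time; "joint_positions": joint angles; "joint_velocities": joint speeds; "tau": joint torques, N m; "position": TCP position; "orientation": TCP orientation; "ft_force": force on the tool from outside, world axes, zero at the start; "ft_torque": the same for the moment, N m; "finger_gap": opening from 0.0 (shut) to 1.0 (fully open).
Only numpy, scipy, OpenCV 4.12 (cv2) and the standard library are available. Lean on these libraries where they do the work, as an engineer would, in place of code of your own. Each camera call takes 0.05 s, during which the arm holds its last target.

## Working session

There is one attempt and no reset: what is moved stays moved. The work goes in short steps, Python scripts to look and compute and a tool call to move; the robot and the scene stay as the last step left them, time stands still between calls to the robot, and variables do not carry over. Pictures are saved under pics/ and viewed, and the job is handed in when it is done.

Besides the shell and the picture viewer there is one more tool, called after "Request:" by a JSON object that holds its "op" and its "data". send_rows: Moves the arm, as the interface text tells. Its arguments: {"type":"object","properties":{"deltas":{"type":"array"},"force":{"type":"number"}},"required":["deltas"]}

```bash
mkdir -p pics; python3 - <<'E'
from rig import *
import cv2
print(get_obs())
for n in ("scene","top"):
    f=grab_frame(n); cv2.imwrite(f"pics/{n}0.png",f["img"][:,:,::-1])
    print(n,f["fx"],f["fy"],f["cx"],f["cy"],f["k1"],f["R"],f["t"])
    for q in ["keeper","thick_bore","thin_bore","thick_stick","thin_stick","inner_lid","knob_top","outer_lid","collar_top","slip_bowl","clay_cup","brush"]:
        print(q,[(r["confidence"].__round__(2),[round(float(v),3) for v in r["centre"]]) for r in mark_of(q,f)])
E
```

```text
{'clock': 0.0, 'joint_positions': array([ 1.06198633,  0.46840696, -0.01161286,  1.60363922,  0.00600711,
        1.0713907 , -0.05630413]), 'joint_velocities': array([ 0.0004683 , -0.00117895, -0.00070601,  0.00015197, -0.00096883,
       -0.00039267, -0.00018451]), 'tau': array([-7.70390727e-06, -5.32390130e+01,  2.13125988e-02, -2.51303548e+01,
        1.14434169e-02,  7.72627594e-03, -7.03230626e-06]), 'position': array([ 0.29164647, -0.5802934 ,  0.24431253]), 'orientation': array([-2.67342154e+00,  1.64837615e+00,  2.51798866e-03]), 'ft_force': array([-0.26388544, -0.66527007, -0.20554133]), 'ft_torque': array([-0.02747277, -0.02255504,  0.00709168]), 'finger_gap': 0.9993132108872206}
scene 380.3276723332047 380.3276723332047 279.28847781213943 208.9076279221467 0.025025665185390664 [[ 0.81747372  0.57590701 -0.00823636]
 [ 0.47778727 -0.68604436 -0.54869159]
 [-0.32164584  0.44460573 -0.83598427]] [-0.47810276 -0.23914992  1.0611631 ]
keeper [(0.92, [0.569, -0.107, -0.004])]
thick_bore [(0.62, [0.545, -0.114, 0.064]), (0.19, [0.594, -0.109, 0.062])]
thin_bore [(0.69, [0.596, -
[... 1034 characters left out ...]
)]
thin_bore [(0.76, [0.598, -0.105, 0.056])]
thick_stick [(0.74, [0.51, 0.353, -0.0]), (0.32, [0.547, -0.109, 0.058])]
thin_stick [(0.66, [0.492, -0.359, 0.002]), (0.62, [0.555, 0.134, 0.066])]
inner_lid [(0.91, [0.404, 0.275, -0.005]), (0.81, [0.373, 0.091, -0.002]), (0.64, [0.39, -0.092, -0.002]), (0.5, [0.555, 0.133, 0.002])]
knob_top [(0.71, [0.558, 0.132, 0.064]), (0.68, [0.37, 0.084, 0.068]), (0.6, [0.39, -0.09, 0.068]), (0.57, [0.404, 0.271, 0.063])]
outer_lid [(0.61, [0.554, 0.135, 0.024])]
collar_top [(0.72, [0.551, 0.131, 0.04]), (0.23, [0.749, -0.287, 0.004])]
slip_bowl [(0.72, [0.76, 0.032, -0.002])]
clay_cup [(0.72, [0.751, -0.289, 0.001])]
brush [(0.71, [0.722, 0.258, 0.003])]
```

View pics/scene0.png

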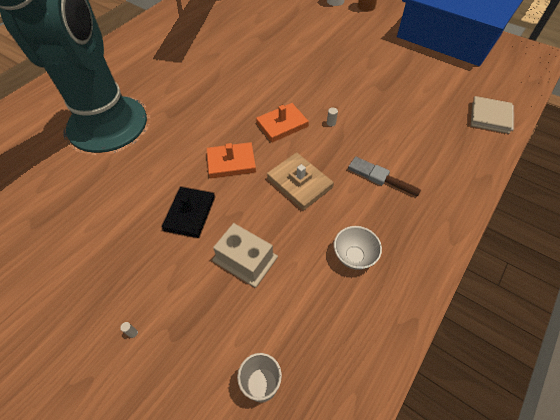

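View pics/top0.png

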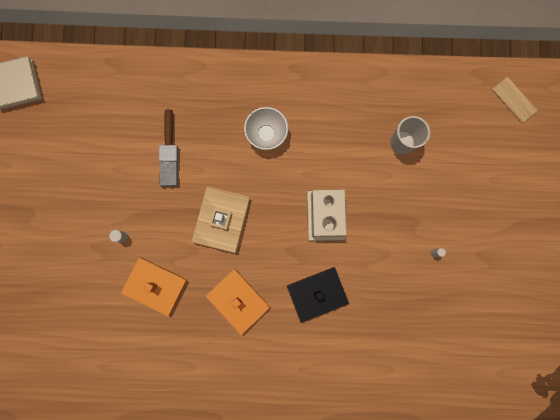

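The scene view matches the top view. Wooden nested lids are at top pixel (221,220), the keeper at (327,216), the thick stick at (118,237) and the thin stick at (439,254). The orange and black look-alikes are apart from these. Next I fit poses by matching silhouettes.

```bash
cat > h.py <<'E'
import numpy as np, cv2
from scipy.optimize import minimize
from scipy.spatial.transform import Rotation as Ro
def proj(f,X):
    c=np.atleast_2d(X)@np.asarray(f["R"]).T+np.asarray(f["t"])
    s=c[:,:2]/c[:,2:]; r2=(s**2).sum(1,keepdims=True)
    s=s*(1+f["k1"]*r2)
    return s*[f["fx"],f["fy"]]+[f["cx"],f["cy"]]
def unproj(f,uv,z):
    uv=np.atleast_2d(uv).astype(float)
    d=(uv-[f["cx"],f["cy"]])/[f["fx"],f["fy"]]; s=d.copy()
    for _ in range(10): s=d/(1+f["k1"]*(s**2).sum(1,keepdims=True))
    R=np.asarray(f["R"]);t=np.asarray(f["t"])
    v=np.c_[s,np.ones(len(s))]@R; o=-R.T@t
    return o+v*((z-o[2])/v[:,2:])
def box(lx,ly,z0,z1): return np.array([[sx*lx/2,sy*ly/2,z] for sx in(-1,1) for sy in(-1,1) for z in(z0,z1)])
def cyl(d,z0,z1):
    a=np.linspace(0,2*np.pi,24,endpoint=False)
    return np.array([[d/2*np.cos(x),d/2*np.sin(x),z] for x in a for z in(z0,z1)])
MOD={"keeper":[box(.116,.086,0,.01),box(.1,.07,0,.06)],
"outer_lid":[box(.13,.10,.003,.024),box(.04,.04,.024,.040)],
"thick_stick":[cyl(.026,0,.046)],"thin_stick":[cyl(.018,0,.046)]}
S=4
def mask(f,parts,p,bb):
    x,y,yaw=p; c,s=np.cos(yaw),np.sin(yaw)
    m=np.zeros(((bb[3]-bb[1])*S,(bb[2]-bb[0])*S),np.uint8)
    for P in parts:
        W=np.c_[P[:,0]*c-P[:,1]*s+x,P[:,0]*s+P[:,1]*c+y,P[:,2]]
        uv=(proj(f,W)-[bb[0],bb[1]]+0.5)*S-.5
        h=cv2.convexHull(uv.astype(np.float32))
        cv2.fillConvexPoly(m,np.round(h*16).astype(np.int32),1,shift=4)
    return m
def fit(fs,regs,parts,p0,yawfree=True):
    bbs=[];Rg=[]
    for f,r in zip(fs,regs):
        ys,xs=np.nonzero(r); bb=[xs.min()-12,ys.min()-12,xs.max()+13,ys.max()+13]
        bb=[max(bb[0],0),max(bb[1],0),min(bb[2],560),min(bb[3],420)]
        bbs.append(bb); Rg.append(np.kron(r[bb[1]:bb[3],bb[0]:bb[2]].astype(np.uint8),np.ones((S,S),np.uint8)))
    def cost(q):
        p=(q[0],q[1],q[2] if yawfree else p0[2]); t=0
        for f,b,r in zip(fs,bbs,Rg):
            m=mask(f,parts,p,b); t+=1-(m&r).sum()/max((m|r).sum(),1)
        return t/len(fs)
    best=None
    yaws=np.arange(-90,90,15) if yawfree and p0[2] is None else [np.degrees(p0[2] or 0)]
    for yw in yaws:
        q0=np.array([p0[0],p0[1],np.radians(yw)])
        sim=np.array([q0,q0+[.008,0,0],q0+[0,.008,0],q0+[0,0,.15]])
        r=minimize(cost,q0,method="Nelder-Mead",options=dict(initial_simplex=sim,xatol=1e-5,fatol=1e-5))
        if best is None or r.fun<best.fun: best=r
    return best.x,best.fun
def reg(f,q,near,sil):
    L=sil(q,f); 
    u=proj(f,np.array(near))[0]
    L=[l for l in L if l["region"].any()]
    L=sorted(L,key=lambda l:np.hypot(*(np.argwhere(l["region"]).mean(0)[::-1]-u)))
    return L[0]["region"],L[0]["confidence"]
E
python3 - <<'E'
from h import *; from rig import *
fs=[grab_frame("scene"),grab_frame("top")]
for q,n in [("keeper",(.568,-.108,.03)),("outer_lid",(.555,.132,.02)),("thick_stick",(.51,.352,.023)),("thin_stick",(.49,-.36,.023))]:
    R=[reg(f,q,n,silhouettes) for f in fs]
    fr="stick" not in q
    rr=[r[0] for r in R]
    print(q,[ (round(r[1],2),int(r[0].sum())) for r in R])
    for sel in ([0,1],[0],[1]):
        x,c=fit([fs[i] for i in sel],[rr[i] for i in sel],MOD[q],(n[0],n[1],None if fr else 0),fr)
        print("  ",sel,x[:2].round(4),np.degrees(x[2]).round(2),round(c,3))
E
```

```text
keeper [(0.58, 2400), (0.95, 1882)]
   [0, 1] [ 0.5685 -0.1076] 2.77 0.051
   [0] [ 0.5691 -0.1082] 1.91 0.049
   [1] [ 0.5683 -0.107 ] 3.2 0.046
outer_lid [(0.81, 1951), (0.9, 2437)]
   [0, 1] [0.5528 0.1319] -12.66 0.095
   [0] [0.5537 0.1308] -12.09 0.083
   [1] [0.5516 0.1327] -12.77 0.089
thick_stick [(0.66, 144), (0.52, 174)]
   [0, 1] [0.509  0.3561] -0.19 0.173
   [0] [0.5103 0.3538] -0.56 0.208
   [1] [0.5085 0.3554] -1.07 0.128Traceback (most recent call last):
  File "<stdin>", line 4, in <module>
  File "h.py", line 57, in reg
    return L[0]["region"],L[0]["confidence"]
           ~^^^
IndexError: list index out of range
```

```bash
cat >> h.py <<'E'
def tool(o):
    R=Ro.from_rotvec(o["orientation"]).as_matrix(); return np.asarray(o["position"]),R
def plan(o,tgt,yaw=None,maxs=.04):
    """shift in tool axes to reach tgt (after any turn), turn about z (deg) for jaw axis yaw (deg, mod 180); tilt"""
    p,R=tool(o); y0=np.degrees(np.arctan2(R[1,0],R[0,0]))
    print("pos",p.round(4),"yaw",round(y0,2),"down err deg",np.degrees(R[:2,2]).round(2))
    if yaw is not None:
        d=(y0-yaw+90)%180-90   # tool z is down: +turn lowers world yaw
        print("turn z deg",round(d,2), "alt",round(d-180*np.sign(d),2))
        yawf=y0-d
    else: yawf=y0
    dw=np.asarray(tgt)-p
    def ax(y):
        c,s=np.cos(np.radians(y)),np.sin(np.radians(y)); return np.array([[c,s,0],[s,-c,0],[0,0,-1]])
    print("shift before turn",(ax(y0)@dw).round(4)," after turn",(ax(yawf)@dw).round(4))
E
python3 - <<'E'
from h import *; from rig import *
print(nose_length)
try: print([nose_length(g) for g in (0,.2,.5,1)])
except Exception as e: print(e)
plan(get_obs(),(.49,-.36,.2),-36)
f=grab_frame("wrist"); cv2.imwrite("pics/w0.png",f["img"][:,:,::-1]); p,R=tool(get_obs())
c=-np.array(f["R"]).T@f["t"]; print("cam in tool",R.T@(c-p)); print((np.array(f["R"])@R).round(3))
E
```

```text
0.014
'float' object is not callable
pos [ 0.2919 -0.5808  0.2453] yaw -63.32 down err deg [-0. -0.]
turn z deg -27.32 alt 152.68
shift before turn [-0.1083 -0.2761  0.0453]  after turn [ 0.0305 -0.2951  0.0453]
cam in tool [ 0.00148224 -0.07240628 -0.12781143]
[[ 1.     0.    -0.   ]
 [-0.     0.956 -0.293]
 [ 0.     0.293  0.956]]
```

View pics/w0.png

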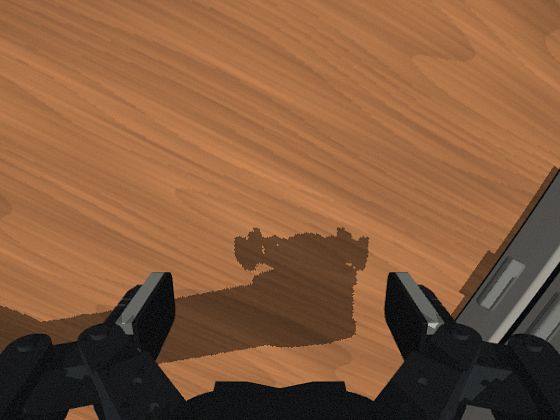

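Request:
{"op": "send_rows", "data": {"deltas": [[0, [0, 0, 0], [0, 0, -6.8]], [0, [0, 0, 0], [0, 0, -6.8]], [0, [0, 0, 0], [0, 0, -6.8]], [0, [0, 0, 0], [0, 0, -6.8]], [0, [0.0038, -0.0369, 0.0057], [0, 0, 0]], [0, [0.0038, -0.0369, 0.0057], [0, 0, 0]], [0, [0.0038, -0.0369, 0.0057], [0, 0, 0]], [0, [0.0038, -0.0369, 0.0057], [0, 0, 0]], [0, [0.0038, -0.0369, 0.0057], [0, 0, 0]], [0, [0.0038, -0.0369, 0.0057], [0, 0, 0]], [0, [0.0038, -0.0369, 0.0057], [0, 0, 0]], [0, [0.0038, -0.0369, 0.0057], [0, 0, 0]]], "force": 40}}

```text
clock: 2.8
position: [0.4914, -0.3589, 0.1996]
orientation: [2.986, -0.974, 0.001]
ft_force: [0.9, -0.5, 0.7]
finger_gap: 1.001
```

Request:
{"op": "send_rows", "data": {"deltas": [[0, [0, 0, 0], [0, 0, 0]], [0, [0, 0, 0], [0, 0, 0]]]}}

```text
clock: 2.97
position: [0.4924, -0.3573, 0.1994]
orientation: [-2.989, 0.965, 0.0]
ft_force: [-0.6, -0.2, -0.1]
finger_gap: 0.996
```

```bash
cat > lookstick.py <<'E'
import sys
from h import *; from rig import *
q=sys.argv[1]; near=[float(v) for v in sys.argv[2:4]]; out=sys.argv[4]
f=grab_frame("wrist"); cv2.imwrite(out,f["img"][:,:,::-1])
print([(round(r["confidence"],2),np.round(r["centre"],4)) for r in mark_of(q,f)])
try:
    r,c=reg(f,q,(*near,.023),silhouettes); x,co=fit([f],[r],MOD[q],(*near,0),False); print("fit",x[:2].round(4),round(co,3),c,r.sum())
    plan(get_obs(),(x[0],x[1],.06))
except Exception as e: print(repr(e)); plan(get_obs(),(*near,.06))
E
python3 lookstick.py thin_stick .49 -.36 pics/w1.png
```

```text
[(0.86, array([ 0.489 , -0.3594, -0.0011]))]
fit [ 0.488  -0.3617] 0.1 0.85 565
pos [ 0.4895 -0.3617  0.1998] yaw -36.24 down err deg [-0.03 -0.06]
shift before turn [-0.0012  0.0008  0.1398]  after turn [-0.0012  0.0008  0.1398]
```

View pics/w1.png

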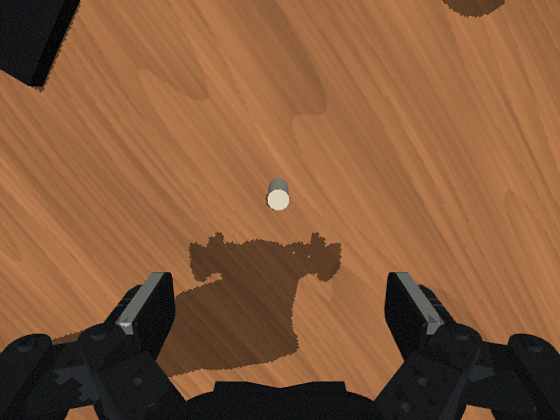

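The wrist view shows the thin stick at (278,195), centred between the fingers. The pose readings are noisy, so I'll average several.

```bash
cat >> h.py <<'E'
def avgobs(n=6):
    from rig import get_obs,grab_frame
    P=[];Q=[];F=[];C=[]
    for i in range(n):
        f=grab_frame("wrist"); o=get_obs(); P.append(o["position"]);Q.append(Ro.from_rotvec(o["orientation"]));F.append(o["ft_force"])
        C.append(-np.array(f["R"]).T@f["t"])
    print("std",np.std(P,axis=0).round(4),"camstd",np.std(C,axis=0).round(5))
    o["position"]=np.mean(P,axis=0); o["orientation"]=Ro.concatenate(Q).mean().as_rotvec(); o["ft_force"]=np.mean(F,axis=0)
    R=o and Ro.from_rotvec(o["orientation"]).as_matrix()
    print("cam in tool",(R.T@(np.mean(C,axis=0)-o["position"])).round(4), "gap",round(o["finger_gap"],3),"F",o["ft_force"].round(1))
    return o
E
python3 -c "
from h import *
plan(avgobs(),(.488,-.361,.06))"
```

```text
std [0.0002 0.0003 0.    ] camstd [1.2e-04 2.4e-04 4.0e-05]
cam in tool [ 0.0004 -0.0718 -0.1278] gap 0.994 F [ 0.2 -0.1  0.2]
pos [ 0.4896 -0.3616  0.1999] yaw -36.25 down err deg [-0.01 -0.04]
shift before turn [-0.0016  0.0005  0.1399]  after turn [-0.0016  0.0005  0.1399]
```

Request:
{"op": "send_rows", "data": {"deltas": [[60, [-0.0016, 0.0005, 0.03], [0, 0, 0]], [90, [0, 0, 0.035], [0, 0, 0]], [90, [0, 0, 0.035], [0, 0, 0]], [90, [0, 0, 0.03], [0, 0, 0]], [90, [0, 0, 0.02], [0, 0, 0]], [90, [0, 0, 0.01], [0, 0, 0]], [90, [0, 0, 0], [0, 0, 0]], [90, [0, 0, 0], [0, 0, 0]], [255, [0, 0, 0], [0, 0, 0]], [255, [0, 0, 0], [0, 0, 0]], [255, [0, 0, 0], [0, 0, 0]], [255, [0, 0, 0], [0, 0, 0]]], "force": 30}}

```text
clock: 4.42
position: [0.4897, -0.3603, 0.0412]
orientation: [2.986, -0.974, 0.004]
ft_force: [-1.0, -0.1, 3.7]
finger_gap: 0.185
```

Request:
{"op": "send_rows", "data": {"deltas": [[255, [0, 0, 0], [0, 0, 0]], [255, [0, 0, 0], [0, 0, 0]], [255, [0, 0, 0], [0, 0, 0]], [255, [0, 0, -0.02], [0, 0, 0]], [255, [0, 0, -0.035], [0, 0, 0]], [255, [0, 0, -0.03], [0, 0, 0]], [255, [0, 0, -0.025], [0, 0, 0]], [255, [0, 0, 0], [0, 0, 0]], [255, [0, 0, 0], [0, 0, 0]]]}}

```text
clock: 5.17
position: [0.4897, -0.3603, 0.1516]
orientation: [2.986, -0.974, 0.006]
ft_force: [-0.0, -0.6, -0.4]
finger_gap: 0.191
```

```bash
python3 -c "
from h import *
from rig import *
f=grab_frame('wrist'); cv2.imwrite('pics/w2.png',f['img'][:,:,::-1])
plan(avgobs(3),(.5945,-.1063,.15),2.8)"
```

```text
std [0.0001 0.0001 0.0003] camstd [0.00017 0.00012 0.00065]
cam in tool [ 0.0006 -0.0719 -0.1284] gap 0.188 F [-0.  -0.3 -0.7]
pos [ 0.488  -0.3592  0.1485] yaw -36.12 down err deg [-0.11  0.07]
turn z deg -38.92 alt 141.08
shift before turn [-0.0631 -0.2671 -0.0015]  after turn [ 0.1187 -0.2474 -0.0015]
```

View pics/w2.png

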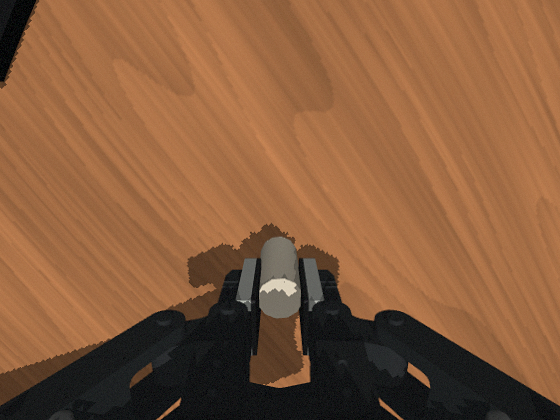

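The thin stick is held at (279,280), upright between the pads. I'm moving over the narrow bore.

Request:
{"op": "send_rows", "data": {"deltas": [[255, [0, 0, 0], [0, 0, -6.48]], [255, [0, 0, 0], [0, 0, -6.48]], [255, [0, 0, 0], [0, 0, -6.48]], [255, [0, 0, 0], [0, 0, -6.48]], [255, [0, 0, 0], [0, 0, -6.48]], [255, [0, 0, 0], [0, 0, -6.48]]]}}

```text
clock: 5.87
position: [0.4882, -0.3592, 0.1481]
orientation: [-3.139, -0.085, 0.003]
ft_force: [0.4, 0.1, -0.1]
finger_gap: 0.187
```

Request:
{"op": "send_rows", "data": {"deltas": [[255, [0.015, -0.03, 0], [0, 0, 0]], [255, [0.018, -0.0375, 0], [0, 0, 0]], [255, [0.018, -0.0375, 0], [0, 0, 0]], [255, [0.018, -0.0375, 0], [0, 0, 0]], [255, [0.018, -0.0375, 0], [0, 0, 0]], [255, [0.018, -0.0375, 0], [0, 0, 0]], [255, [0.014, -0.03, 0], [0, 0, 0]], [255, [0, 0, 0], [0, 0, 0]], [255, [0, 0, 0], [0, 0, 0]], [255, [0, 0, 0], [0, 0, 0]]]}}

```text
clock: 6.7
position: [0.595, -0.1072, 0.1484]
orientation: [3.141, 0.076, -0.004]
ft_force: [-1.3, 0.0, -1.1]
finger_gap: 0.19
```

```bash
python3 -c "
from h import *
from rig import *
f=grab_frame('wrist'); cv2.imwrite('pics/w3.png',f['img'][:,:,::-1])
for q in ('thin_bore','thick_bore','keeper','thin_stick'): print(q,[(round(r['confidence'],2),np.round(r['centre'],4)) for r in mark_of(q,f)])
plan(avgobs(3),(.5945,-.1063,.15),2.8)"
```

```text
thin_bore [(0.64, array([ 0.5936, -0.1076,  0.059 ]))]
thick_bore [(0.63, array([ 0.5447, -0.112 ,  0.0571]))]
keeper [(0.86, array([ 0.5708, -0.1108,  0.0036]))]
thin_stick [(0.65, array([ 0.5952, -0.1055,  0.1074]))]
std [0.0001 0.0002 0.    ] camstd [4.0e-05 2.2e-04 9.0e-05]
cam in tool [-0.0013 -0.072  -0.1277] gap 0.187 F [-0.1  0.  -1.1]
pos [ 0.5955 -0.1078  0.1496] yaw 2.67 down err deg [-0.01 -0.01]
turn z deg -0.13 alt 179.87
shift before turn [-0.001  -0.0015 -0.0004]  after turn [-0.001  -0.0015 -0.0004]
```

View pics/w3.png

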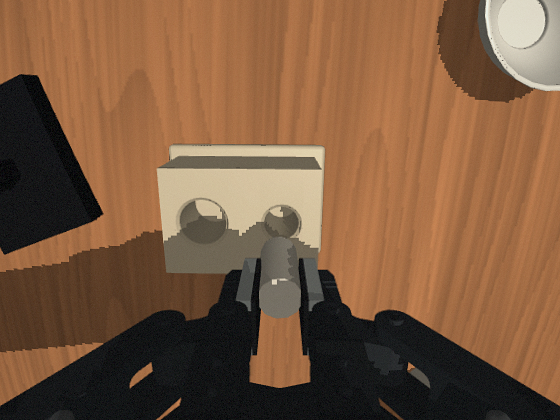

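The wrist view shows the held stick over the keeper, with the narrow bore at (282,222) and the wide bore at (203,221). I'll measure the stick and bore in the same image.

```bash
cat >> h.py <<'E'
def bore(f,guess,d,vis=None):
    """centre of a bore mouth at z=.06: darkest-edge radial search, chamfer included"""
    g=cv2.cvtColor(f["img"],cv2.COLOR_RGB2GRAY).astype(np.float32)
    a=np.linspace(0,2*np.pi,72,endpoint=False)
    def val(c):
        o=[]
        for r in (d/2-.0005+0.002,d/2+.0035):
            P=np.c_[c[0]+r*np.cos(a),c[1]+r*np.sin(a),np.full(72,.06)]
            uv=proj(f,P).astype(np.float32); o.append(cv2.remap(g,uv[:,:1],uv[:,1:],cv2.INTER_LINEAR)[:,0])
        return o
    return None
def showring(f,img,c,d,z=.06,col=(0,0,255)):
    a=np.linspace(0,2*np.pi,60); P=np.c_[c[0]+d/2*np.cos(a),c[1]+d/2*np.sin(a),np.full(60,z)]
    return P
E
python3 - <<'E'
from h import *; from rig import *
f=grab_frame("wrist")
im=f["img"][:,:,::-1].copy()
k=4; crop=cv2.resize(im[130:330,150:350],None,fx=3,fy=3,interpolation=cv2.INTER_CUBIC)
def draw(c,d,z,col):
    a=np.linspace(0,2*np.pi,90); P=np.c_[c[0]+d/2*np.cos(a),c[1]+d/2*np.sin(a),np.full(90,z)]
    uv=(proj(f,P)-[150,130]+.5)*3-.5
    cv2.polylines(crop,[np.round(uv*16).astype(np.int32)],True,col,1,cv2.LINE_AA,4)
for p,d in ((unproj(f,(203,221),.06)[0],.03),(unproj(f,(282,222.5),.06)[0],.022)):
    draw(p,d,.06,(0,0,255)); print(p)
r,c=reg(f,"thin_stick",(.5952,-.1055,.13),silhouettes)
x,co=fit([f],[r],[cyl(.018,.11,.156)],(.595,-.107,0),False); print("stick",x[:2],co,c)
draw(x,.018,.11,(0,255,0));draw(x,.018,.156,(255,255,0))
cv2.imwrite("pics/c3.png",crop)
E
```

```text
[ 0.5461226  -0.11186062  0.06      ]
[ 0.59597819 -0.1104917   0.06      ]
stick [ 0.59397978 -0.10779676] 0.11746260998460689 0.89
```

View pics/c3.png

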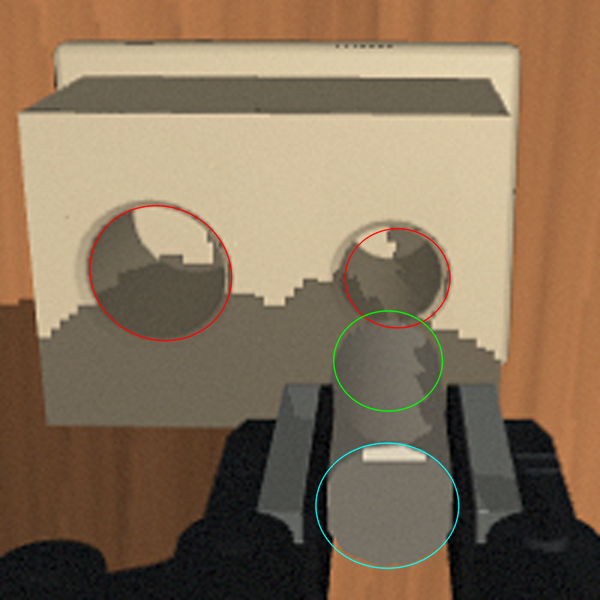

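```bash
python3 - <<'E'
from h import *; from rig import *
f=grab_frame("wrist")
im=f["img"][:,:,::-1].copy()
im=np.clip((im/255.)**.5*255,0,255).astype(np.uint8)
def mk(S,x0,y0,w,h,rings):
    crop=cv2.resize(im[y0:y0+h,x0:x0+w],None,fx=S,fy=S,interpolation=cv2.INTER_CUBIC); raw=crop.copy()
    for c,d,z,col in rings:
        a=np.linspace(0,2*np.pi,90); P=np.c_[c[0]+d/2*np.cos(a),c[1]+d/2*np.sin(a),np.full(90,z)]
        uv=(proj(f,P)-[x0,y0]+.5)*S-.5
        cv2.polylines(crop,[np.round(uv*16).astype(np.int32)],True,col,1,cv2.LINE_AA,4)
    return np.vstack([raw,crop])
A=(.5452,-.1113);B=(.5948,-.1098)
R=[(A,.034,.06,(0,0,255)),(A,.030,.058,(255,0,0)),(B,.026,.06,(0,0,255)),(B,.022,.058,(255,0,0))]
cv2.imwrite("pics/c4.png",mk(5,165,185,150,58,R))
E
```

```text
(no output)
```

View pics/c4.png

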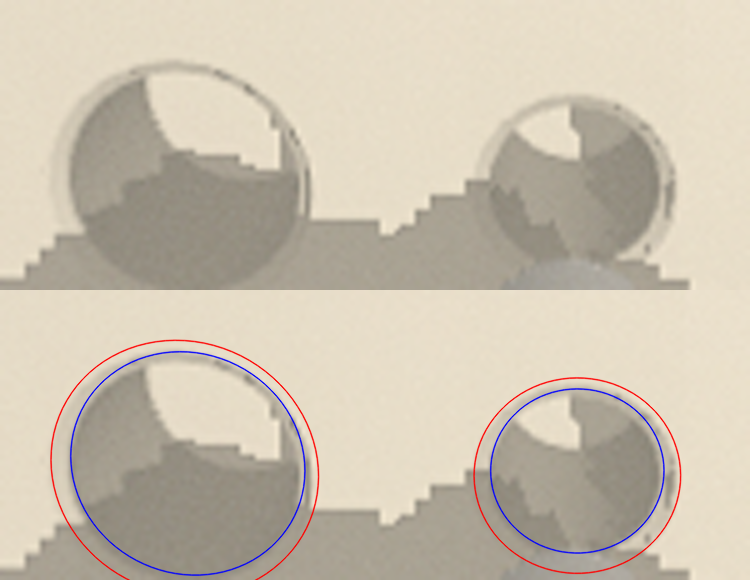

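The ring overlay puts the bore rims within about 1 mm. I'll lower to just above the top face and compare again at nearly equal height.

Request:
{"op": "send_rows", "data": {"deltas": [[255, [0.0005, 0.0015, 0.015], [0, 0, 0]], [255, [0, 0, 0.015], [0, 0, 0]], [255, [0, 0, 0.009], [0, 0, 0]], [255, [0, 0, 0], [0, 0, 0]], [255, [0, 0, 0], [0, 0, 0]], [255, [0, 0, 0], [0, 0, 0]]]}}

```text
clock: 7.75
position: [0.5969, -0.108, 0.1113]
orientation: [3.141, 0.076, 0.001]
ft_force: [0.6, -0.3, 0.4]
finger_gap: 0.186
```

```bash
cat > ov.py <<'E'
from h import *; from rig import *
def ov(f,out,win,S,rings,gam=.5):
    x0,y0,w,h=win
    im=f["img"][:,:,::-1]; im=np.clip((im/255.)**gam*255,0,255).astype(np.uint8)
    raw=cv2.resize(im[y0:y0+h,x0:x0+w],None,fx=S,fy=S,interpolation=cv2.INTER_CUBIC); crop=raw.copy()
    for c,d,z,col in rings:
        a=np.linspace(0,2*np.pi,90); P=np.c_[c[0]+d/2*np.cos(a),c[1]+d/2*np.sin(a),np.full(90,z)]
        uv=(proj(f,P)-[x0,y0]+.5)*S-.5
        cv2.polylines(crop,[np.round(uv*16).astype(np.int32)],True,col,1,cv2.LINE_AA,4)
    cv2.imwrite(out,np.hstack([raw,crop]) if h>w else np.vstack([raw,crop]))
E
python3 - <<'E'
from ov import *
f=grab_frame("wrist"); o=avgobs(2); plan(o,(.5961,-.1105,.1))
zb=o["position"][2]-.04
cv2.imwrite("pics/w5.png",f["img"][:,:,::-1])
r,c=reg(f,"thin_stick",(.5952,-.1095,.1),silhouettes)
x,co=fit([f],[r],[cyl(.018,zb,zb+.046)],(.595,-.107,0),False); print("stick",x[:2],co,c,zb)
A=(.5447,-.1119);B=(.5944,-.1105)
ov(f,"pics/c5.png",(180,150,160,100),4,[(A,.03,.058,(255,0,0)),(B,.022,.058,(255,0,0)),(x,.018,zb,(0,200,0)),(x,.018,zb+.046,(200,200,0))])
E
```

```text
std [0. 0. 0.] camstd [1.e-05 2.e-05 2.e-05]
cam in tool [-0.0012 -0.0723 -0.1278] gap 0.19 F [ 0.2 -0.6 -0.2]
pos [ 0.5969 -0.1082  0.1115] yaw 2.77 down err deg [ 0.08 -0.02]
shift before turn [-0.0009  0.0023  0.0115]  after turn [-0.0009  0.0023  0.0115]
stick [ 0.59509872 -0.10841063] 0.12403248198086836 0.62 0.07153389038677785
```

View pics/c5.png

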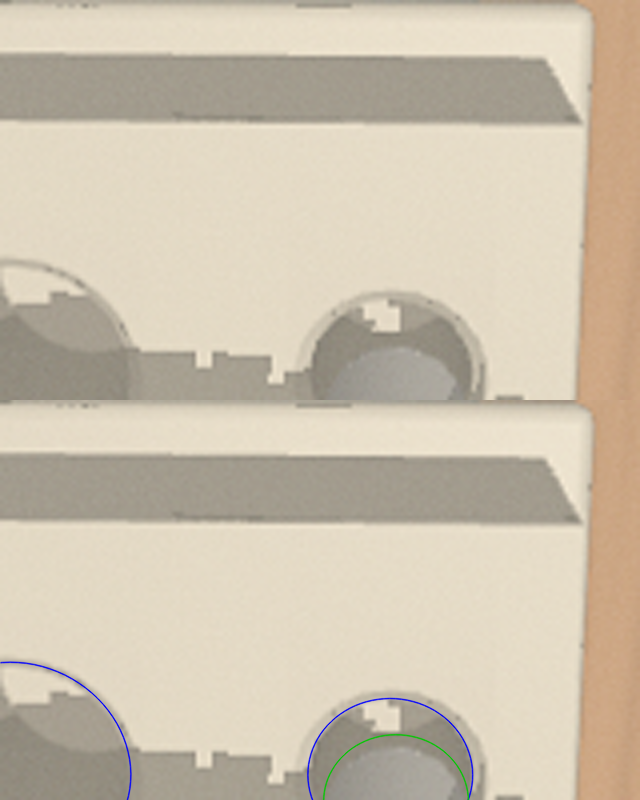

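View pics/w5.png

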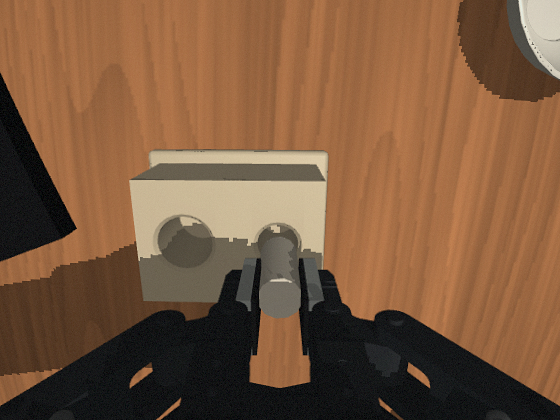

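Request:
{"op": "send_rows", "data": {"deltas": [[255, [0, 0.0007, 0.006], [0, 0, 0]], [255, [0, 0, 0.006], [0, 0, 0]], [255, [0, 0, 0.006], [0, 0, 0]], [255, [0, 0, 0.006], [0, 0, 0]], [255, [0, 0, 0], [0, 0, 0]]]}}

```text
clock: 8.37
position: [0.5953, -0.1088, 0.0848]
orientation: [-3.14, -0.076, 0.005]
ft_force: [-0.3, 0.1, -0.3]
finger_gap: 0.189
```

Request:
{"op": "send_rows", "data": {"deltas": [[255, [0, 0, 0.005], [0, 0, 0]], [255, [0, 0, 0.002], [0, 0, 0]], [255, [0, 0, 0], [0, 0, 0]], [255, [0, 0, 0], [0, 0, 0]]]}}

```text
clock: 8.7
position: [0.5964, -0.1089, 0.0796]
orientation: [3.141, 0.076, -0.0]
ft_force: [-0.4, -0.3, 0.4]
finger_gap: 0.189
```

```bash
python3 - <<'E'
from ov import *
f=grab_frame("wrist"); o=avgobs(2); plan(o,(.5961,-.1105,.1))
cv2.imwrite("pics/w6.png",f["img"][:,:,::-1])
E
```

```text
std [0. 0. 0.] camstd [2.e-05 1.e-05 5.e-05]
cam in tool [-0.0013 -0.0722 -0.1278] gap 0.186 F [-0.1  0.2  0. ]
pos [ 0.5966 -0.1089  0.0799] yaw 2.77 down err deg [ 0.03 -0.01]
shift before turn [-0.0006  0.0016 -0.0201]  after turn [-0.0006  0.0016 -0.0201]
```

View pics/w6.png

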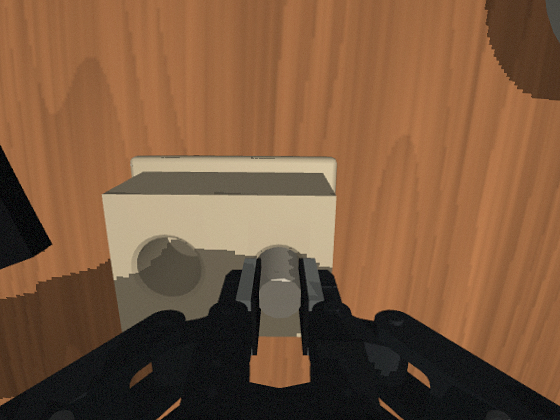

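The stick is in the narrow bore with no side force. Releasing and rising.

Request:
{"op": "send_rows", "data": {"deltas": [[110, [0, 0, 0], [0, 0, 0]], [110, [0, 0, 0], [0, 0, 0]], [110, [0, 0, 0], [0, 0, 0]], [110, [0, 0, -0.02], [0, 0, 0]], [60, [0, 0, -0.03], [0, 0, 0]], [60, [0, -0.02, -0.04], [0, 0, 0]], [60, [0, -0.02, -0.03], [0, 0, 0]], [60, [0, 0, 0], [0, 0, 0]], [60, [0, 0, 0], [0, 0, 0]], [60, [0, 0, 0], [0, 0, 0]]]}}

```text
clock: 9.68
position: [0.5941, -0.0708, 0.1966]
orientation: [3.14, 0.076, -0.001]
ft_force: [-1.0, 0.6, -0.6]
finger_gap: 0.769
```

```bash
python3 - <<'E'
from ov import *
f=grab_frame("wrist"); o=avgobs(2); plan(o,(.509,.3555,.15),90)
cv2.imwrite("pics/w7.png",f["img"][:,:,::-1])
A=(.5453,-.1119);B=(.5947,-.1105)
u=proj(f,np.array([.57,-.11,.06]))[0].astype(int); print(u)
print([(round(r['confidence'],2),np.round(r['centre'],4)) for r in mark_of("thin_stick",f)])
ov(f,"pics/c7.png",(u[0]-75,u[1]-40,150,75),5,[(A,.03,.058,(255,0,0)),(B,.022,.058,(255,0,0)),(B,.018,.058,(0,200,0))])
E
```

```text
std [0. 0. 0.] camstd [1.0e-05 8.0e-05 1.8e-04]
cam in tool [-0.0013 -0.0723 -0.128 ] gap 0.764 F [0.2 0.2 0.1]
pos [ 0.5936 -0.0713  0.1954] yaw 2.69 down err deg [-0.16 -0.01]
turn z deg -87.31 alt 92.69
shift before turn [-0.0645 -0.4304  0.0454]  after turn [ 0.4268 -0.0846  0.0454]
[248 245]
[(0.92, array([ 0.5944, -0.1085,  0.0113]))]
```

View pics/c7.png

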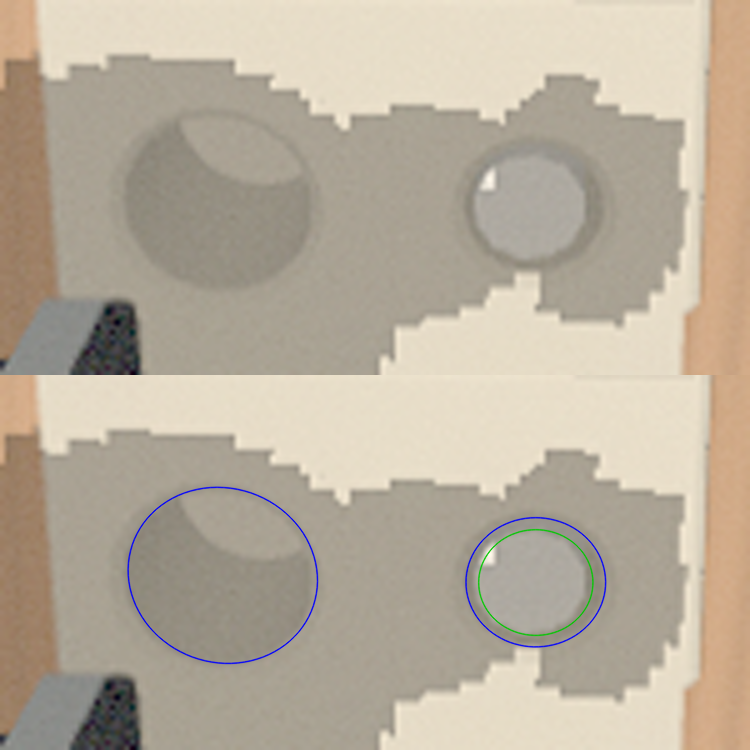

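The thin stick is on the bore floor (z≈0.011), inside its ring. Next, the thick stick.

Request:
{"op": "send_rows", "data": {"deltas": [[60, [-0.003, -0.02, 0], [0, 0, 0]], [60, [-0.0055, -0.037, 0], [0, 0, 0]], [60, [-0.0055, -0.037, 0], [0, 0, 0]], [60, [-0.0055, -0.037, 0], [0, 0, 0]], [60, [-0.0055, -0.037, 0], [0, 0, 0]], [60, [-0.0055, -0.037, 0], [0, 0, 0]], [60, [-0.0055, -0.037, 0], [0, 0, 0]], [60, [-0.0055, -0.037, 0], [0, 0, 0]], [60, [-0.0055, -0.037, 0], [0, 0, 0]], [60, [-0.0055, -0.037, 0], [0, 0, 0]], [60, [-0.0055, -0.037, 0], [0, 0, 0]], [60, [-0.0055, -0.037, 0.005], [0, 0, 0]]]}}

```text
clock: 10.88
position: [0.5105, 0.3545, 0.1917]
orientation: [3.141, 0.074, 0.0]
ft_force: [1.2, -0.1, 0.1]
finger_gap: 0.764
```

Request:
{"op": "send_rows", "data": {"deltas": [[60, [-0.0005, -0.0035, 0.01], [0, 0, 0]], [60, [0, 0, 0.01], [0, 0, 0]], [60, [0, 0, 0], [0, 0, 0]], [60, [0, 0, 0], [0, 0, 0]]]}}

```text
clock: 11.22
position: [0.5103, 0.3542, 0.1703]
orientation: [3.138, 0.072, -0.003]
ft_force: [-0.1, -0.2, -0.1]
finger_gap: 0.764
```

```bash
python3 -c "
from h import *
avgobs(3)"; python3 lookstick.py thick_stick .509 .354 pics/w8.png
```

```text
std [0.0001 0.0003 0.0004] camstd [0.00019 0.00014 0.00067]
cam in tool [-0.0014 -0.072  -0.1271] gap 0.758 F [-0.2  0.1 -0.1]
[(0.58, array([0.5085, 0.3539, 0.0019]))]
IndexError('list index out of range')
pos [0.5106 0.3559 0.1725] yaw 2.68 down err deg [0.05 0.01]
shift before turn [-0.0016  0.0018  0.1125]  after turn [-0.0016  0.0018  0.1125]
```

View pics/w8.png

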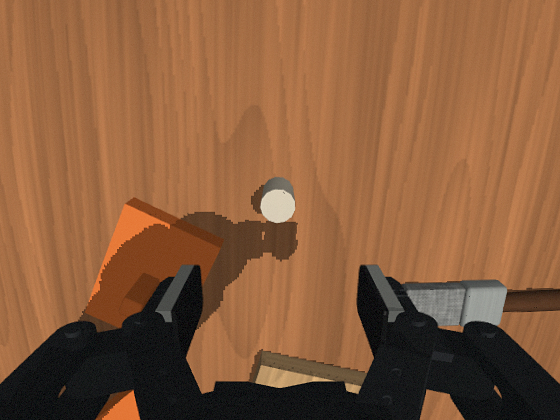

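The wrist view shows the thick stick top at (277,205). The orange lid's corner is at (222,240), clear of where the left finger will come down.

```bash
python3 - <<'E'
from ov import *
f=grab_frame("wrist"); o=avgobs(2)
for z,uv in ((.046,(277.5,205)),):
    p=unproj(f,uv,z)[0]; print(p)
    t=p+[.0013,.0026,0]; plan(o,(t[0],t[1],.04))
ov(f,"pics/c8.png",(240,165,75,70),5,[(p,.026,.046,(0,0,255)),(p,.026,0,(255,0,0))])
E
```

```text
std [0.0001 0.0001 0.    ] camstd [8.e-05 8.e-05 4.e-05]
cam in tool [-0.0011 -0.0721 -0.1279] gap 0.762 F [-0.6  0.2 -0.2]
[0.5079625  0.35351813 0.046     ]
pos [0.5102 0.3563 0.1723] yaw 2.73 down err deg [0.03 0.01]
shift before turn [-9.000e-04  1.000e-04  1.323e-01]  after turn [-9.000e-04  1.000e-04  1.323e-01]
```

View pics/c8.png

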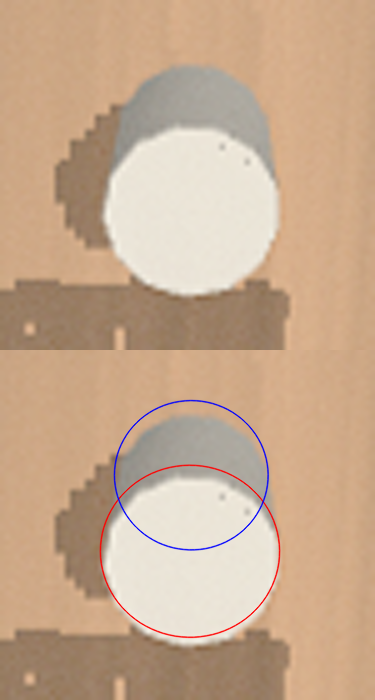

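Request:
{"op": "send_rows", "data": {"deltas": [[100, [-0.0008, 0.0014, 0.02], [0, 0, 0]], [100, [0, 0, 0.035], [0, 0, 0]], [100, [0, 0, 0.035], [0, 0, 0]], [100, [0, 0, 0.025], [0, 0, 0]], [100, [0, 0, 0.012], [0, 0, 0]], [100, [0, 0, 0.005], [0, 0, 0]], [100, [0, 0, 0], [0, 0, 0]], [100, [0, 0, 0], [0, 0, 0]], [255, [0, 0, 0], [0, 0, 0]], [255, [0, 0, 0], [0, 0, 0]], [255, [0, 0, 0], [0, 0, 0]], [255, [0, 0, 0], [0, 0, 0]]]}}

```text
clock: 12.67
position: [0.51, 0.3558, 0.0416]
orientation: [-3.139, -0.076, -0.004]
ft_force: [-0.5, -0.7, 6.8]
finger_gap: 0.278
```

Request:
{"op": "send_rows", "data": {"deltas": [[255, [0, 0, 0], [0, 0, 0]], [255, [0, 0, 0], [0, 0, 0]], [255, [0, 0, -0.02], [0, 0, 0]], [255, [0, 0, -0.035], [0, 0, 0]], [255, [0, 0, -0.035], [0, 0, 0]], [255, [0, 0, -0.02], [0, 0, 0]], [255, [0, 0, 0], [0, 0, 0]], [255, [0, 0, 0], [0, 0, 0]], [255, [0, 0, 0], [0, 0, 0]]]}}

```text
clock: 13.42
position: [0.5088, 0.3544, 0.1492]
orientation: [3.14, 0.075, -0.001]
ft_force: [0.3, 0.1, -1.3]
finger_gap: 0.278
```

```bash
python3 - <<'E'
from ov import *
f=grab_frame("wrist"); o=avgobs(2); plan(o,(.5466,-.1093,.15),2.)
cv2.imwrite("pics/w9.png",f["img"][:,:,::-1])
E
```

```text
std [0.     0.0001 0.    ] camstd [2.0e-05 3.0e-05 1.3e-04]
cam in tool [-0.0012 -0.0721 -0.128 ] gap 0.278 F [ 0.6  0.  -0.7]
pos [0.5084 0.3544 0.1483] yaw 2.76 down err deg [-0.13 -0.1 ]
turn z deg 0.76 alt -179.24
shift before turn [ 0.0158  0.465  -0.0017]  after turn [ 0.022   0.4648 -0.0017]
```

View pics/w9.png

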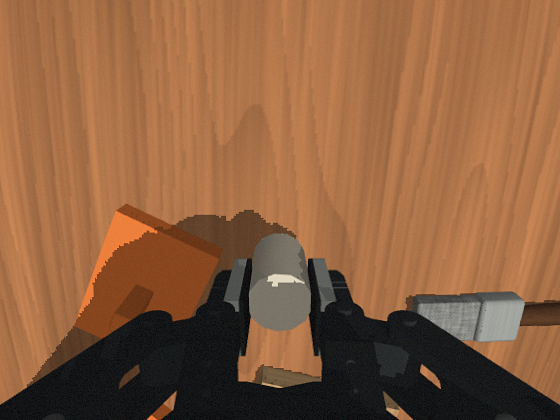

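The thick stick is held upright at (280,285). Carrying it to the wide bore.

Request:
{"op": "send_rows", "data": {"deltas": [[255, [0.0013, 0.02, -0.005], [0, 0, 0]], [255, [0.0013, 0.038, 0], [0, 0, 0]], [255, [0.0013, 0.038, 0], [0, 0, 0]], [255, [0.0013, 0.038, 0], [0, 0, 0]], [255, [0.0013, 0.038, 0], [0, 0, 0]], [255, [0.0013, 0.038, 0], [0, 0, 0]], [255, [0.0013, 0.038, 0], [0, 0, 0]], [255, [0.0013, 0.038, 0], [0, 0, 0]], [255, [0.0013, 0.038, 0], [0, 0, 0]], [255, [0.0013, 0.038, 0], [0, 0, 0]], [255, [0.0013, 0.038, 0], [0, 0, 0]], [255, [0.0013, 0.038, 0], [0, 0, 0]]]}}

```text
clock: 14.57
position: [0.5451, -0.0834, 0.154]
orientation: [-3.14, -0.076, 0.003]
ft_force: [0.3, 0.5, 0.4]
finger_gap: 0.284
```

Request:
{"op": "send_rows", "data": {"deltas": [[255, [0, 0.02, 0.01], [0, 0, 0]], [255, [0, 0.007, 0.015], [0, 0, 0]], [255, [0, 0, 0.015], [0, 0, 0]], [255, [0, 0, 0], [0, 0, 0]], [255, [0, 0, 0], [0, 0, 0]], [255, [0, 0, 0], [0, 0, 0]]]}}

```text
clock: 15.07
position: [0.5473, -0.1077, 0.1151]
orientation: [-3.14, -0.078, 0.0]
ft_force: [0.2, -0.5, 0.6]
finger_gap: 0.283
```

```bash
python3 - <<'E'
from ov import *
f=grab_frame("wrist"); o=avgobs(2); plan(o,(.5466,-.1093,.1))
zb=o["position"][2]-.04
cv2.imwrite("pics/w10.png",f["img"][:,:,::-1])
x=o["position"][:2]-[.0013,.0026]
A=(.5450,-.1117)
ov(f,"pics/c10.png",(205,140,150,100),5,[(A,.03,.058,(255,0,0)),(x,.026,zb,(0,200,0)),(x,.026,zb+.046,(200,200,0))])
E
```

```text
std [0.     0.0001 0.    ] camstd [3.e-05 3.e-05 9.e-05]
cam in tool [-0.0013 -0.0723 -0.1277] gap 0.275 F [ 0.1 -0.2 -0.1]
pos [ 0.5477 -0.1079  0.1157] yaw 2.83 down err deg [ 0.07 -0.01]
shift before turn [-0.0012  0.0013  0.0157]  after turn [-0.0012  0.0013  0.0157]
```

View pics/c10.png

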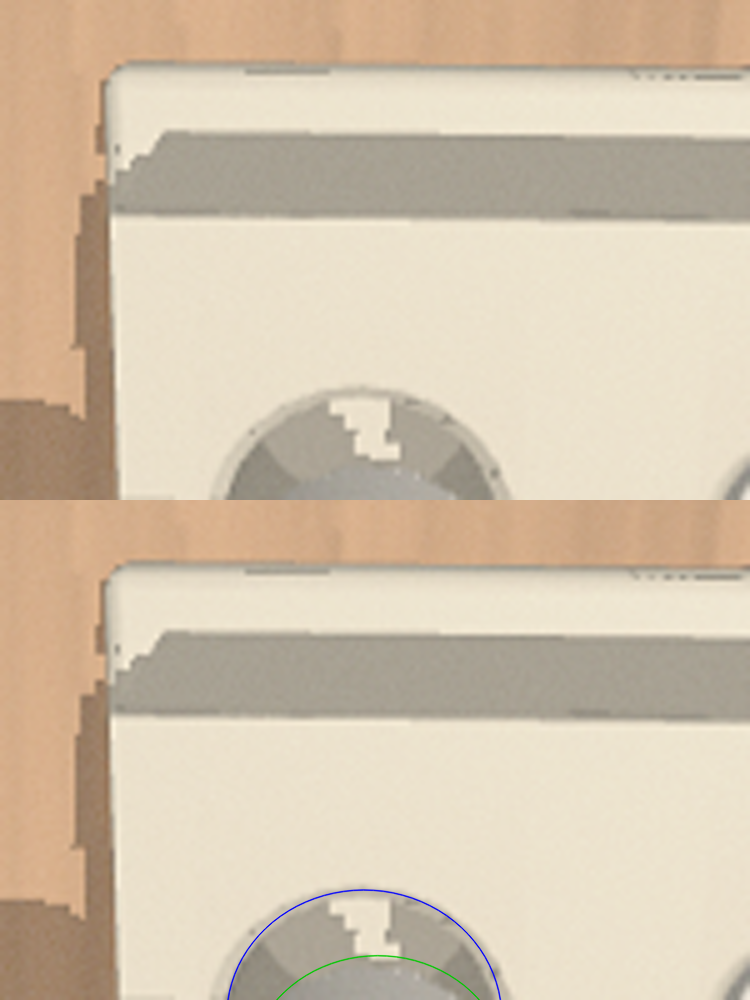

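View pics/w10.png

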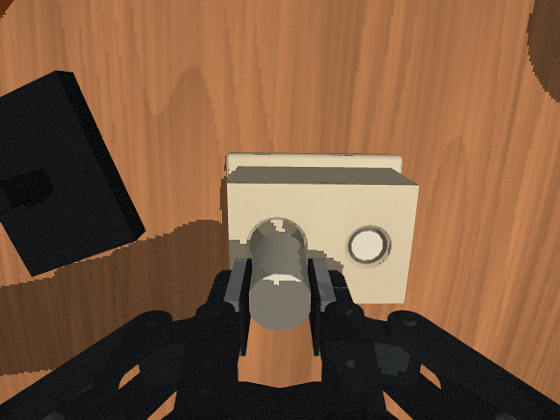

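The stick is about 0.5 mm off the bore in the same image. I'll correct that and lower.

Request:
{"op": "send_rows", "data": {"deltas": [[255, [-0.0005, 0.0005, 0.006], [0, 0, 0]], [255, [0, 0, 0.006], [0, 0, 0]], [255, [0, 0, 0.006], [0, 0, 0]], [255, [0, 0, 0.006], [0, 0, 0]], [255, [0, 0, 0.006], [0, 0, 0]], [255, [0, 0, 0.004], [0, 0, 0]], [255, [0, 0, 0], [0, 0, 0]], [255, [0, 0, 0], [0, 0, 0]]]}}

```text
clock: 15.88
position: [0.5465, -0.109, 0.0805]
orientation: [-3.14, -0.076, 0.001]
ft_force: [-0.5, 0.8, -0.4]
finger_gap: 0.28
```

Request:
{"op": "send_rows", "data": {"deltas": [[110, [0, 0, 0], [0, 0, 0]], [110, [0, 0, 0], [0, 0, 0]], [110, [0, 0, 0], [0, 0, 0]], [110, [0, 0, -0.02], [0, 0, 0]], [90, [0.01, 0, -0.03], [0, 0, 0]], [60, [0.01, -0.02, -0.04], [0, 0, 0]], [60, [0, -0.02, -0.03], [0, 0, 0]], [60, [0, 0, 0], [0, 0, 0]], [60, [0, 0, 0], [0, 0, 0]], [60, [0, 0, 0], [0, 0, 0]]]}}

```text
clock: 16.72
position: [0.5633, -0.0706, 0.197]
orientation: [3.14, 0.075, -0.001]
ft_force: [-0.7, -1.3, -0.6]
finger_gap: 0.765
```

```bash
python3 - <<'E'
from ov import *
f=grab_frame("wrist"); o=avgobs(2); plan(o,(.5535,.16,.2),-12.6)
cv2.imwrite("pics/w11.png",f["img"][:,:,::-1])
for q in ("thin_stick","thick_stick"): print([(round(r['confidence'],2),np.round(r['centre'],4)) for r in mark_of(q,f)])
A=np.array((.5450,-.112));B=np.array((.5946,-.1106))
u=proj(f,np.array([.57,-.11,.06]))[0].astype(int); print(u)
ov(f,"pics/c11.png",(u[0]-75,u[1]-40,150,75),5,[(A,.03,.058,(255,0,0)),(B,.022,.058,(255,0,0))])
# keeper yaw: fit the top face corners
f2=f; 
r,c=reg(f,"keeper",(.57,-.11,.06),silhouettes)
x,co=fit([f],[r],MOD["keeper"],(.57,-.11,.04)); print(x[:2],np.degrees(x[2]),co,c)
E
```

```text
std [0. 0. 0.] camstd [0.0e+00 7.0e-05 1.6e-04]
cam in tool [-0.0013 -0.0723 -0.128 ] gap 0.766 F [ 0.2 -0.3 -0.1]
pos [ 0.5628 -0.0711  0.1958] yaw 2.68 down err deg [-0.16 -0.01]
turn z deg 15.28 alt -164.72
shift before turn [ 0.0015 -0.2313 -0.0042]  after turn [-0.0595 -0.2235 -0.0042]
[(0.82, array([ 0.5934, -0.1103,  0.0103]))]
[(0.8, array([ 0.5453, -0.1104,  0.0141])), (0.32, array([ 0.7504, -0.2877, -0.0026]))]
[287 246]
[ 0.56863849 -0.11200782] 2.367096880295706 0.10260450417661626 0.85
```

View pics/c11.png

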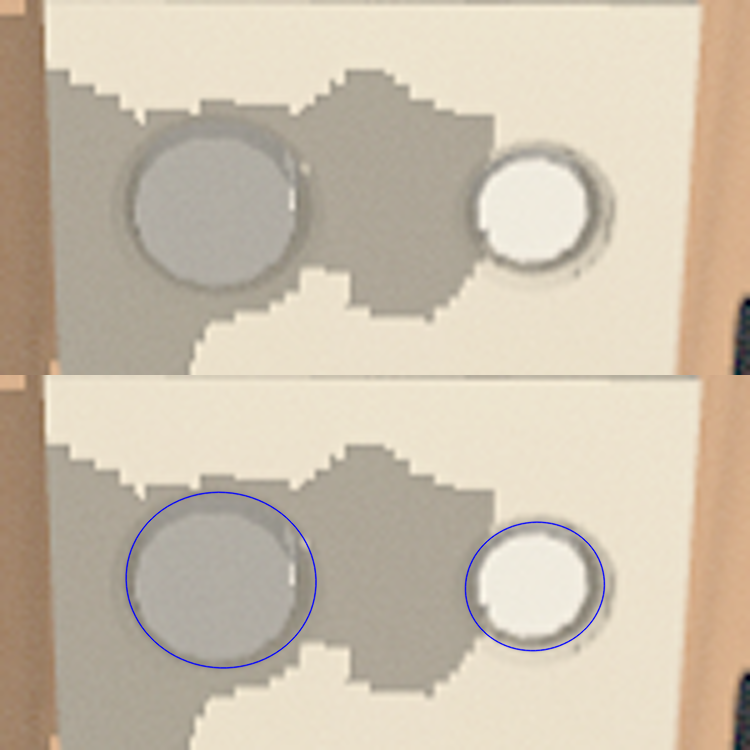

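View pics/w11.png

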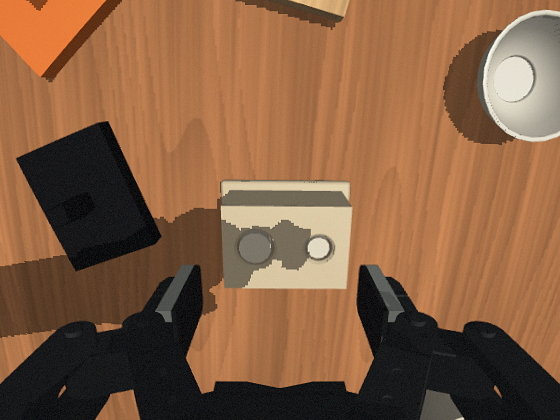

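Both sticks are sunk, with tops at (255,248) and (318,248) in w11. Next, above the nested lids.

Request:
{"op": "send_rows", "data": {"deltas": [[60, [0, 0, 0], [0, 0, 5.1]], [60, [0, 0, 0], [0, 0, 5.1]], [60, [0, 0, 0], [0, 0, 5.1]], [60, [-0.008, -0.03, 0], [0, 0, 0]], [60, [-0.0095, -0.035, 0], [0, 0, 0]], [60, [-0.0095, -0.035, 0], [0, 0, 0]], [60, [-0.0095, -0.035, 0], [0, 0, 0]], [60, [-0.0095, -0.035, 0], [0, 0, 0]], [60, [-0.0075, -0.026, 0], [0, 0, 0]], [60, [0, 0, 0], [0, 0, 0]], [60, [0, 0, 0], [0, 0, 0]], [60, [0, 0, 0], [0, 0, 0]]]}}

```text
clock: 18.02
position: [0.5542, 0.1318, 0.1967]
orientation: [3.122, -0.344, -0.001]
ft_force: [-0.7, -0.3, 0.7]
finger_gap: 0.767
```

```bash
python3 - <<'E'
from ov import *
f=grab_frame("wrist"); o=avgobs(2); plan(o,(.5535,.132,.2),-12.6)
cv2.imwrite("pics/w12.png",f["img"][:,:,::-1])
for q in ("knob_top","collar_top","outer_lid"): print(q,[(round(r['confidence'],2),np.round(r['centre'],4)) for r in mark_of(q,f)])
r,c=reg(f,"outer_lid",(.5535,.132,.02),silhouettes)
x,co=fit([f],[r],MOD["outer_lid"],(.5535,.132,-.22)); print(x[:2],np.degrees(x[2]),co,c)
E
```

```text
std [0.     0.     0.0001] camstd [5.0e-05 1.2e-04 6.0e-05]
cam in tool [-0.0007 -0.0721 -0.1277] gap 0.761 F [ 0.4 -0.7 -0.3]
pos [0.5545 0.131  0.197 ] yaw -12.7 down err deg [-0.03 -0.05]
turn z deg -0.1 alt 179.9
shift before turn [-0.0012 -0.0008 -0.003 ]  after turn [-0.0012 -0.0008 -0.003 ]
knob_top [(0.89, array([0.4044, 0.2691, 0.064 ])), (0.73, array([0.5565, 0.131 , 0.0651])), (0.59, array([0.3735, 0.0877, 0.0627]))]
collar_top [(0.66, array([0.5513, 0.1327, 0.0449]))]
outer_lid [(0.56, array([0.5525, 0.1266, 0.0187]))]
[0.55212697 0.12822691] -12.78956944260639 0.06816698485604689 0.77
```

View pics/w12.png

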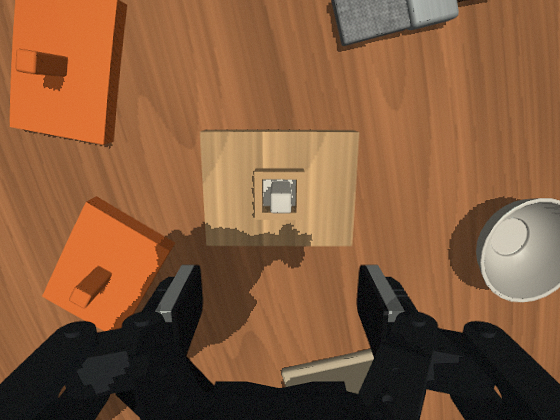

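```bash
cat >> ov.py <<'E'
def sq(f,out,win,S,sqs,gam=.7):
    x0,y0,w,h=win
    im=f["img"][:,:,::-1]; im=np.clip((im/255.)**gam*255,0,255).astype(np.uint8)
    raw=cv2.resize(im[y0:y0+h,x0:x0+w],None,fx=S,fy=S,interpolation=cv2.INTER_CUBIC); crop=raw.copy()
    for c,lx,ly,z,yaw,col in sqs:
        q=np.array([[-lx,-ly],[lx,-ly],[lx,ly],[-lx,ly]])/2; a=np.radians(yaw)
        q=q@np.array([[np.cos(a),np.sin(a)],[-np.sin(a),np.cos(a)]])+c
        uv=(proj(f,np.c_[q,np.full(4,z)])-[x0,y0]+.5)*S-.5
        cv2.polylines(crop,[np.round(uv*16).astype(np.int32)],True,col,1,cv2.LINE_AA,4)
    cv2.imwrite(out,np.hstack([raw,crop]) if h>=w else np.vstack([raw,crop]))
E
python3 - <<'E'
from ov import *
f=grab_frame("wrist")
K=np.array([.5527,.1288]);L=np.array([.5521,.1282])
sq(f,"pics/c12.png",(190,110,180,145),4,[(K,.016,.016,.064,-12.7,(0,0,255)),(L,.04,.04,.04,-12.7,(255,0,0)),(L,.028,.028,.04,-12.7,(255,0,0)),(L,.13,.1,.024,-12.7,(0,255,0))])
im=cv2.imread("pics/c12.png"); cv2.imwrite("pics/c12.png",im[580:])
cv2.imwrite("pics/c12.png",np.hstack([im[:580,200:500],im[580:,200:500]])[100:480])
cv2.imwrite("pics/c12b.png",im[580:])
E
```

```text
(no output)
```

View pics/c12.png

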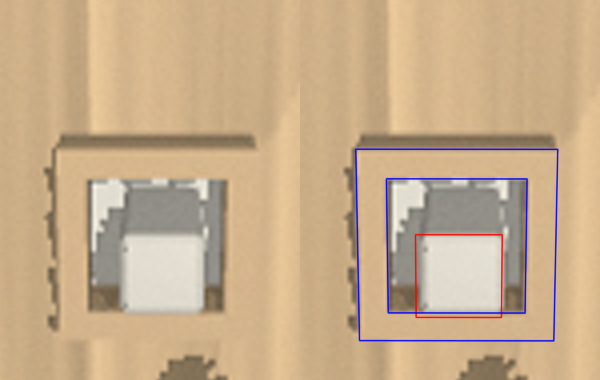

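View pics/c12b.png

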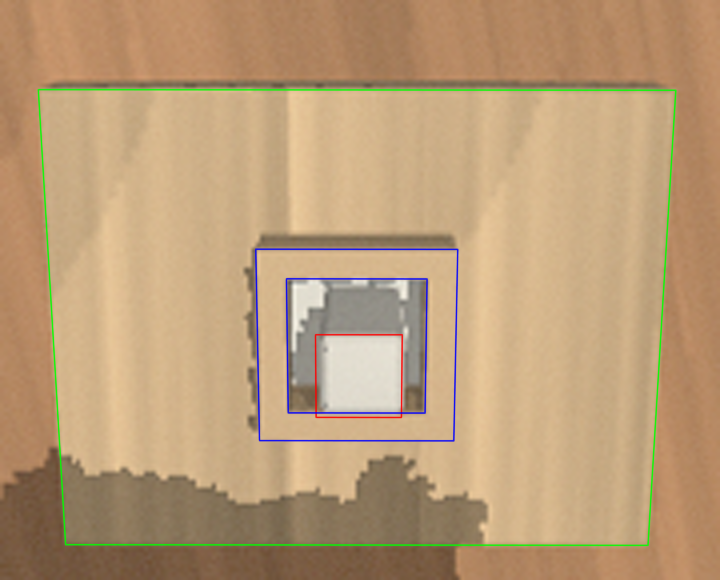

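The knob top is at (280,203) in w12 and both overlays agree within a millimetre, so the jaws are already centred. Descending to grip the knob above the collar.

Request:
{"op": "send_rows", "data": {"deltas": [[100, [0.0004, -0.0006, 0.03], [0, 0, 0]], [100, [0, 0, 0.035], [0, 0, 0]], [100, [0, 0, 0.03], [0, 0, 0]], [100, [0, 0, 0.02], [0, 0, 0]], [100, [0, 0, 0.015], [0, 0, 0]], [100, [0, 0, 0.005], [0, 0, 0]], [100, [0, 0, 0], [0, 0, 0]], [100, [0, 0, 0], [0, 0, 0]]]}}

```text
clock: 19.08
position: [0.5552, 0.1336, 0.0629]
orientation: [-3.122, 0.343, -0.001]
ft_force: [0.5, -0.4, 0.4]
finger_gap: 0.611
```

```bash
python3 - <<'E'
from ov import *
f=grab_frame("wrist"); o=avgobs(2); plan(o,(.555,.1316,.0575),-12.6)
cv2.imwrite("pics/w13.png",f["img"][:,:,::-1])
E
```

```text
std [0. 0. 0.] camstd [4.0e-05 0.0e+00 1.2e-04]
cam in tool [-0.0007 -0.072  -0.1277] gap 0.608 F [-0.3 -0.5  0.4]
pos [0.5557 0.1337 0.0636] yaw -12.54 down err deg [0.13 0.03]
turn z deg 0.06 alt -179.94
shift before turn [-0.0002  0.0021  0.0061]  after turn [-0.0002  0.0021  0.0061]
```

View pics/w13.png

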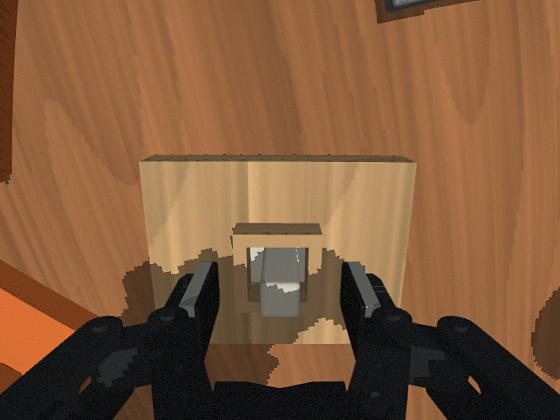

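Request:
{"op": "send_rows", "data": {"deltas": [[100, [0, 0.002, 0.003], [0, 0, 0]], [100, [0, 0, 0.003], [0, 0, 0]], [100, [0, 0, 0], [0, 0, 0]], [100, [0, 0, 0], [0, 0, 0]]]}}

```text
clock: 19.57
position: [0.5541, 0.1313, 0.0562]
orientation: [3.123, -0.343, -0.0]
ft_force: [-0.0, -0.0, -0.3]
finger_gap: 0.608
```

```bash
python3 - <<'E'
from ov import *
o=avgobs(2); plan(o,(.555,.1316,.0575),-12.6)
E
```

```text
std [0.     0.0001 0.    ] camstd [3.e-05 5.e-05 4.e-05]
cam in tool [-0.0006 -0.0719 -0.1278] gap 0.609 F [-0.4  0.3 -0.3]
pos [0.5543 0.1315 0.0563] yaw -12.54 down err deg [-0. -0.]
turn z deg 0.06 alt -179.94
shift before turn [ 0.0007 -0.0003 -0.0012]  after turn [ 0.0007 -0.0003 -0.0012]
```

Request:
{"op": "send_rows", "data": {"deltas": [[100, [0, 0, -0.0015], [0, 0, 0]], [100, [0, 0, 0], [0, 0, 0]], [140, [0, 0, 0], [0, 0, 0]], [255, [0, 0, 0], [0, 0, 0]], [255, [0, 0, 0], [0, 0, 0]], [255, [0, 0, 0], [0, 0, 0]], [255, [0, 0, 0], [0, 0, 0]], [255, [0, 0, 0], [0, 0, 0]]], "force": 70}}

```text
clock: 20.33
position: [0.5545, 0.1315, 0.0581]
orientation: [-3.123, 0.343, -0.001]
ft_force: [-0.6, -1.2, 3.3]
finger_gap: 0.17
```

```bash
python3 - <<'E'
from ov import *
o=avgobs(2); plan(o,(.555,.1316,.0575),-12.6)
f=grab_frame("wrist");cv2.imwrite("pics/w14.png",f["img"][:,:,::-1])
E
```

```text
std [0. 0. 0.] camstd [0. 0. 0.]
cam in tool [-0.0006 -0.072  -0.1278] gap 0.168 F [-0.3  0.   3. ]
pos [0.5545 0.1315 0.0581] yaw -12.54 down err deg [0.03 0.  ]
turn z deg 0.06 alt -179.94
shift before turn [ 0.0004 -0.0002  0.0006]  after turn [ 0.0004 -0.0002  0.0006]
```

View pics/w14.png

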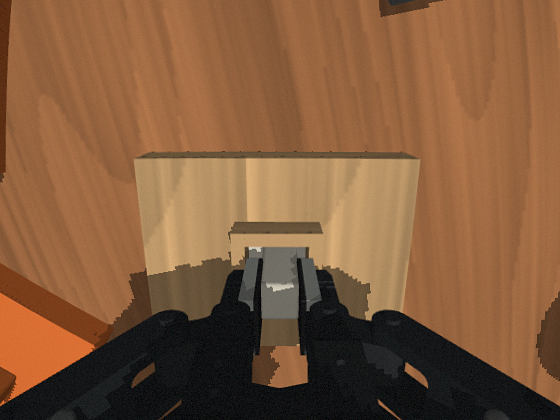

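The knob is gripped at (281,285). Lifting gently.

Request:
{"op": "send_rows", "data": {"deltas": [[255, [0, 0, -0.004], [0, 0, 0]], [255, [0, 0, -0.01], [0, 0, 0]], [255, [0, 0, -0.015], [0, 0, 0]], [255, [0, 0, -0.018], [0, 0, 0]], [255, [0, 0, -0.018], [0, 0, 0]], [255, [0, 0, -0.018], [0, 0, 0]], [255, [0, 0, -0.015], [0, 0, 0]], [255, [0, 0, -0.01], [0, 0, 0]], [255, [0, 0, -0.005], [0, 0, 0]], [255, [0, 0, 0], [0, 0, 0]], [255, [0, 0, 0], [0, 0, 0]]]}}

```text
clock: 21.4
position: [0.5538, 0.1312, 0.1702]
orientation: [3.122, -0.343, -0.002]
ft_force: [-0.6, 0.7, -5.0]
finger_gap: 0.171
```

```bash
python3 - <<'E'
from ov import *
o=avgobs(2); plan(o,(.5701,-.1087,.17),2.2)
f=grab_frame("wrist");cv2.imwrite("pics/w15.png",f["img"][:,:,::-1])
f=grab_frame("scene");cv2.imwrite("pics/s15.png",cv2.resize(f["img"][100:320,150:420,::-1],None,fx=2.5,fy=2.5))
E
```

```text
std [0.     0.     0.0001] camstd [6.0e-05 2.0e-05 2.2e-04]
cam in tool [-0.0006 -0.072  -0.1281] gap 0.169 F [-0.2  0.2 -5. ]
pos [0.5535 0.1312 0.1697] yaw -12.54 down err deg [-0.12 -0.03]
turn z deg -14.74 alt 165.26
shift before turn [ 0.0683  0.2305 -0.0003]  after turn [ 0.0074  0.2403 -0.0003]
```

View pics/w15.png

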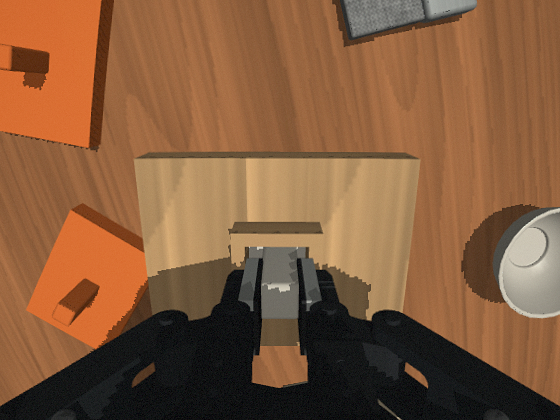

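View pics/s15.png

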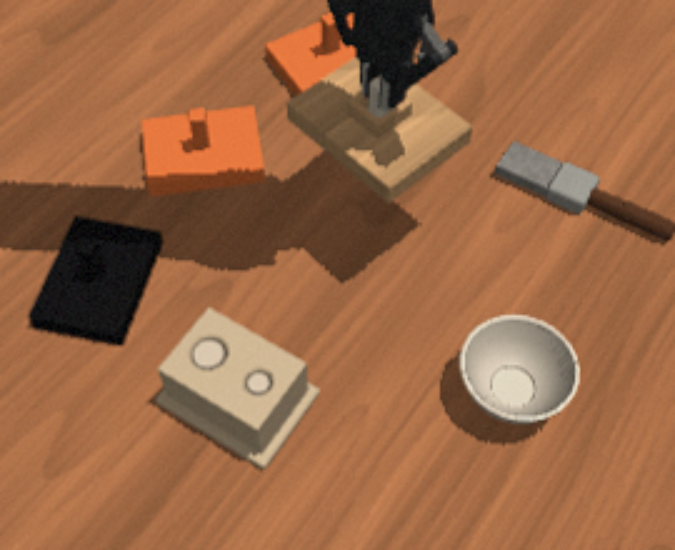

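Both lids hang level, nested, at 5 N. Carrying them to the keeper and turning to square up.

Request:
{"op": "send_rows", "data": {"deltas": [[255, [0, 0, -0.003], [0, 0, -3]], [255, [0, 0, -0.003], [0, 0, -4.4]], [255, [0, 0, 0], [0, 0, -4.3]], [255, [0.0009, 0.0125, 0], [0, 0, -3]], [255, [0.0009, 0.025, 0], [0, 0, 0]], [255, [0.0009, 0.032, 0], [0, 0, 0]], [255, [0.0009, 0.034, 0], [0, 0, 0]], [255, [0.0009, 0.034, 0], [0, 0, 0]], [255, [0.0009, 0.034, 0], [0, 0, 0]], [255, [0.0009, 0.032, 0], [0, 0, 0]], [255, [0.0009, 0.025, 0], [0, 0, 0]], [255, [0.0006, 0.012, 0], [0, 0, 0]]]}}

```text
clock: 22.6
position: [0.57, -0.1138, 0.1759]
orientation: [3.139, 0.051, -0.002]
ft_force: [-0.3, -1.3, -5.1]
finger_gap: 0.169
```

Request:
{"op": "send_rows", "data": {"deltas": [[255, [0, 0, 0], [0, 0, 0]], [255, [0, 0, 0], [0, 0, 0]], [255, [0, 0, 0], [0, 0, 0]]]}}

```text
clock: 22.85
position: [0.5704, -0.1064, 0.1765]
orientation: [-3.139, -0.063, 0.001]
ft_force: [0.6, 0.8, -5.1]
finger_gap: 0.162
```

```bash
python3 - <<'E'
from ov import *
o=avgobs(2); plan(o,(.5706,-.1088,.13),2.2)
f=grab_frame("wrist");cv2.imwrite("pics/w16.png",f["img"][:,:,::-1])
f=grab_frame("scene");cv2.imwrite("pics/s16.png",cv2.resize(f["img"][180:320,150:360,::-1],None,fx=3,fy=3))
f=grab_frame("top");cv2.imwrite("pics/t16.png",cv2.resize(f["img"][150:290,230:440,::-1],None,fx=3,fy=3))
E
```

```text
std [0.     0.0001 0.    ] camstd [0.0e+00 1.3e-04 6.0e-05]
cam in tool [-0.0013 -0.0722 -0.1277] gap 0.17 F [-0.3  0.6 -5. ]
pos [ 0.5705 -0.1063  0.1767] yaw 2.34 down err deg [-0.02  0.07]
turn z deg 0.14 alt -179.86
shift before turn [-0.      0.0025  0.0467]  after turn [-0.      0.0025  0.0467]
```

View pics/s16.png

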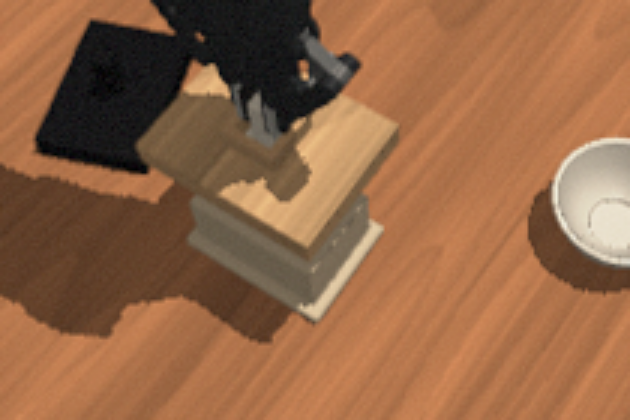

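View pics/t16.png

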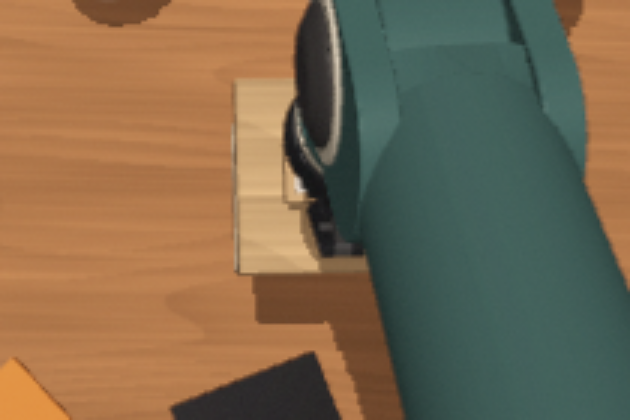

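View pics/w16.png

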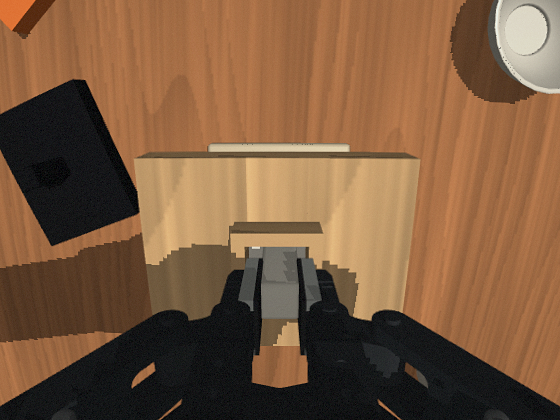

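Request:
{"op": "send_rows", "data": {"deltas": [[255, [0, 0.0025, 0.008], [0, 0, 0]], [255, [0, 0, 0.014], [0, 0, 0]], [255, [0, 0, 0.014], [0, 0, 0]], [255, [0, 0, 0.008], [0, 0, 0]], [255, [0, 0, 0.003], [0, 0, 0]], [255, [0, 0, 0], [0, 0, 0]], [255, [0, 0, 0], [0, 0, 0]], [255, [0, 0, 0], [0, 0, 0]]]}}

```text
clock: 23.77
position: [0.5713, -0.1111, 0.1305]
orientation: [3.141, 0.06, 0.002]
ft_force: [0.2, 0.5, -4.6]
finger_gap: 0.166
```

```bash
python3 - <<'E'
from ov import *
o=avgobs(2); plan(o,(.5706,-.1088,.104),2.2)
zi=o["position"][2]-.0581; print("inner z",zi)
f=grab_frame("wrist");cv2.imwrite("pics/w17.png",f["img"][:,:,::-1])
fs=grab_frame("scene")
r,c=reg(fs,"outer_lid",(.5706,-.1088,zi+.02),silhouettes)
M=[p+[0,0,zi] for p in MOD["outer_lid"]]
cv2.imwrite("pics/m17.png",r*255)
x,co=fit([fs],[r],M[:1],(.5706,-.1088,.04)); print("scene outer",x[:2],np.degrees(x[2]),co,c)
K=np.array([.5691,-.1082])
P=o["position"][:2]
sq(fs,"pics/s17.png",(200,190,100,110),4,[(P,.13,.1,zi+.024,2.3,(0,255,0)),(P,.13,.1,zi+.003,2.3,(0,255,0)),(K,.116,.086,.01,2.2,(255,0,0)),(K,.116,.086,.0,2.2,(0,0,255))])
E
```

```text
std [0. 0. 0.] camstd [1.e-05 2.e-05 3.e-05]
cam in tool [-0.0012 -0.0723 -0.1278] gap 0.166 F [ 0.4 -0.1 -4.8]
pos [ 0.5712 -0.1112  0.1306] yaw 2.16 down err deg [ 0.08 -0.02]
turn z deg -0.04 alt 179.96
shift before turn [-0.0005 -0.0024  0.0266]  after turn [-0.0005 -0.0024  0.0266]
inner z 0.07247687394985851
scene outer [ 0.57091317 -0.11244291] 2.096054725499227 0.24355907250644093 0.89[ WARN:0@4.225] global loadsave.cpp:1063 imwrite_ Unsupported depth image for selected encoder is fallbacked to CV_8U.
```

View pics/s17.png

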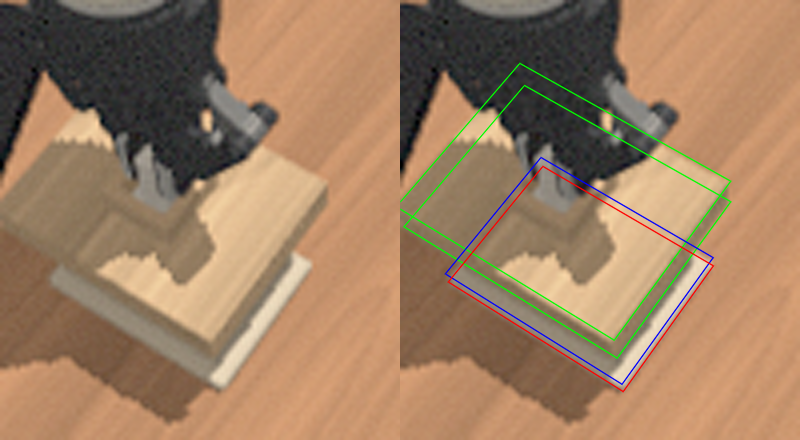

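View pics/w17.png

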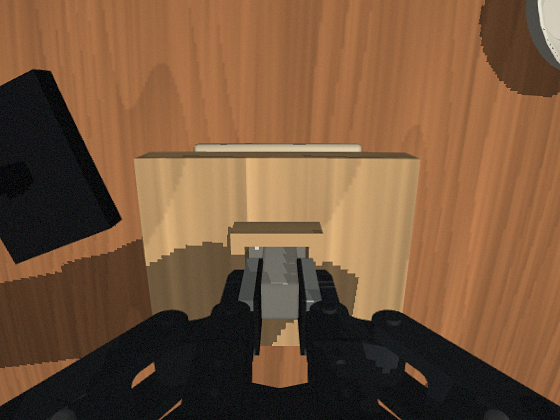

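The scene view shows the lid over the keeper and squared up. The tool sits about 2.4 mm too far in −y, so I'll correct that and lower in small steps, watching the force.

Request:
{"op": "send_rows", "data": {"deltas": [[255, [-0.0005, -0.0024, 0.003], [0, 0, 0]], [255, [0, 0, 0.003], [0, 0, 0]], [255, [0, 0, 0], [0, 0, 0]], [255, [0, 0, 0], [0, 0, 0]], [255, [0, 0, 0], [0, 0, 0]]]}}

```text
clock: 24.43
position: [0.57, -0.1087, 0.1237]
orientation: [-3.141, -0.059, 0.0]
ft_force: [-0.2, -0.9, -5.0]
finger_gap: 0.167
```

```bash
python3 - <<'E'
from ov import *
o=avgobs(2); plan(o,(.5706,-.1088,.104),2.2)
f=grab_frame("wrist");cv2.imwrite("pics/w18.png",f["img"][:,:,::-1])
# knob in hand vs outer lid: overlay
fs=grab_frame("scene"); zi=o["position"][2]-.0581
for dx,dy in ((0,0),):
    P=np.array([.5689,-.1083])
    sq(fs,"pics/s18.png",(200,190,100,110),4,[(P,.13,.1,zi+.024,2.3,(0,255,0)),(P,.13,.1,zi+.003,2.3,(0,255,0)),(P,.116,.086,.01,2.2,(255,0,0))])
E
```

```text
std [0. 0. 0.] camstd [3.e-05 1.e-05 5.e-05]
cam in tool [-0.0013 -0.0723 -0.1278] gap 0.17 F [-0.   0.  -4.4]
pos [ 0.5701 -0.1088  0.1238] yaw 2.16 down err deg [ 0. -0.]
turn z deg -0.04 alt 179.96
shift before turn [0.0005 0.     0.0198]  after turn [0.0005 0.     0.0198]
```

View pics/s18.png

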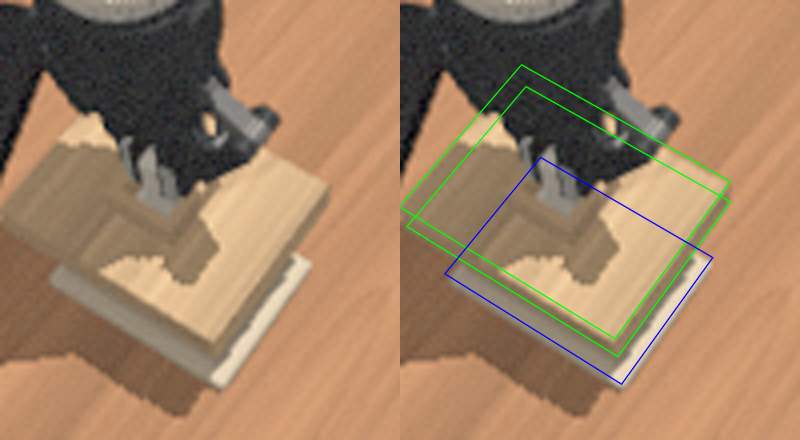

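```bash
python3 - <<'E'
from ov import *
f=grab_frame("wrist"); P=np.array([.5688,-.1113]); zk=.1297; zi=zk-.064
u=proj(f,np.r_[P,zk])[0].astype(int)
sq(f,"pics/c18.png",(130,140,300,185),2.6.__int__() if 0 else 2,[(P,.016,.016,zk,2.2,(0,0,255)),(P,.04,.04,zi+.04,2.2,(255,0,0)),(P,.13,.1,zi+.024,2.2,(0,255,0)),(P,.116,.086,.01,2.2,(255,255,0))])
sq(f,"pics/c18b.png",(215,210,130,130),6,[(P,.016,.016,zk,2.2,(0,0,255)),(P,.016,.016,zi+.04,2.2,(0,0,255)),(P,.04,.04,zi+.04,2.2,(255,0,0)),(P,.028,.028,zi+.04,2.2,(255,0,0))])
im=cv2.imread("pics/c18b.png"); cv2.imwrite("pics/c18b.png",cv2.resize(im,(800,400)))
E
```

```text
(no output)
```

View pics/c18.png

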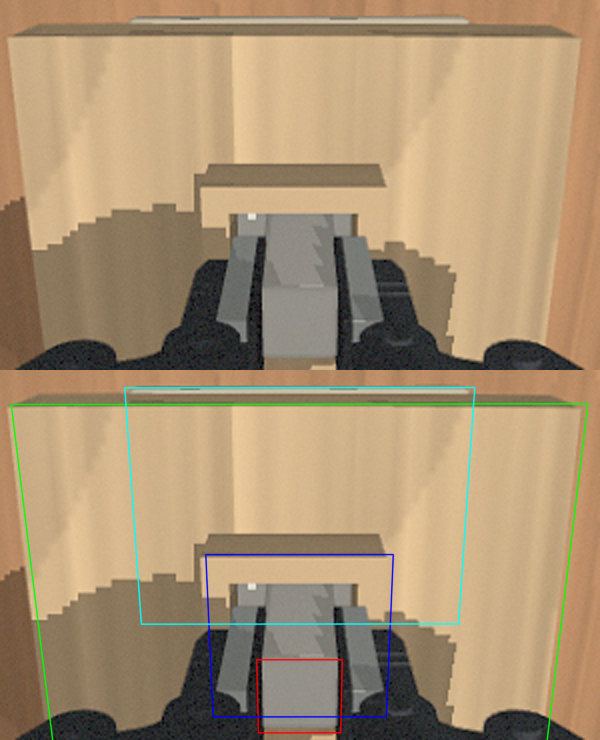

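View pics/c18b.png

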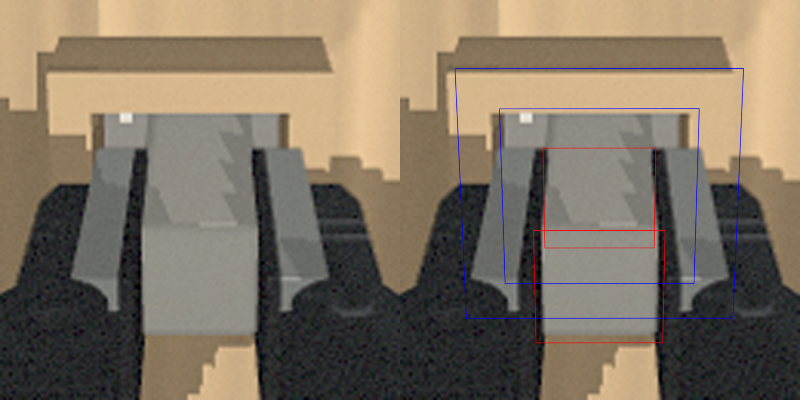

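The wrist overlay puts the knob within about 1.3 mm of the keeper centre, and the lid clearance is 3 mm. Lowering slowly.

Request:
{"op": "send_rows", "data": {"deltas": [[255, [0, 0, 0.003], [0, 0, 0]], [255, [0, 0.0003, 0.002], [0, 0, 0]], [255, [0, 0, 0.002], [0, 0, 0]], [255, [0, 0, 0.002], [0, 0, 0]], [255, [0, 0, 0], [0, 0, 0]]]}}

```text
clock: 25.1
position: [0.5696, -0.109, 0.1142]
orientation: [-3.141, -0.059, 0.002]
ft_force: [-0.4, -0.1, -5.9]
finger_gap: 0.168
```

Request:
{"op": "send_rows", "data": {"deltas": [[255, [0, 0, 0.002], [0, 0, 0]], [255, [0, 0, 0.002], [0, 0, 0]], [255, [0, 0, 0.002], [0, 0, 0]], [255, [0, 0, 0.0015], [0, 0, 0]], [255, [0, 0, 0], [0, 0, 0]], [255, [0, 0, 0], [0, 0, 0]]]}}

```text
clock: 25.6
position: [0.5699, -0.109, 0.1072]
orientation: [-3.141, -0.059, 0.0]
ft_force: [0.6, -0.0, -4.9]
finger_gap: 0.167
```

Request:
{"op": "send_rows", "data": {"deltas": [[255, [0, 0, 0.001], [0, 0, 0]], [255, [0, 0, 0.001], [0, 0, 0]], [255, [0, 0, 0], [0, 0, 0]], [255, [0, 0, 0], [0, 0, 0]]]}}

```text
clock: 25.93
position: [0.57, -0.1091, 0.1053]
orientation: [3.141, 0.059, -0.0]
ft_force: [0.0, -0.1, -4.7]
finger_gap: 0.169
```

Request:
{"op": "send_rows", "data": {"deltas": [[255, [0, 0, 0.0008], [0, 0, 0]], [255, [0, 0, 0.0008], [0, 0, 0]], [255, [0, 0, 0], [0, 0, 0]], [255, [0, 0, 0], [0, 0, 0]]]}}

```text
clock: 26.27
position: [0.5701, -0.1091, 0.1041]
orientation: [3.141, 0.059, 0.0]
ft_force: [-1.9, -1.2, -0.1]
finger_gap: 0.165
```

Request:
{"op": "send_rows", "data": {"deltas": [[255, [0, 0, 0.0005], [0, 0, 0]], [255, [0, 0, 0.0005], [0, 0, 0]], [255, [0, 0, 0], [0, 0, 0]], [255, [0, 0, 0], [0, 0, 0]]]}}

```text
clock: 26.6
position: [0.5702, -0.1091, 0.1041]
orientation: [3.14, 0.059, 0.0]
ft_force: [-5.6, 0.9, 8.3]
finger_gap: 0.17
```

The lids are home: z stopped at 0.104 and 8 N builds up. I'll ease off, open and rise.

Request:
{"op": "send_rows", "data": {"deltas": [[255, [0, 0, -0.0008], [0, 0, 0]], [255, [0, 0, 0], [0, 0, 0]], [200, [0, 0, 0], [0, 0, 0]], [160, [0, 0, 0], [0, 0, 0]], [120, [0, 0, 0], [0, 0, 0]], [120, [0, 0, 0], [0, 0, 0]], [120, [0, 0, -0.01], [0, 0, 0]], [90, [0, 0, -0.02], [0, 0, 0]], [60, [0, 0, -0.03], [0, 0, 0]], [60, [0, 0, -0.03], [0, 0, 0]], [60, [0, 0, 0], [0, 0, 0]], [60, [0, 0, 0], [0, 0, 0]]]}}

```text
clock: 27.6
position: [0.5714, -0.1091, 0.1961]
orientation: [3.14, 0.059, 0.007]
ft_force: [0.0, -0.1, 0.2]
finger_gap: 0.768
```

Request:
{"op": "send_rows", "data": {"deltas": [[60, [0, 0, 0], [0, 0, 0]]]}}

```text
clock: 27.68
position: [0.5697, -0.1091, 0.1936]
orientation: [3.141, 0.059, -0.0]
ft_force: [-0.1, -0.7, -0.4]
finger_gap: 0.765
```

```bash
python3 - <<'E'
from ov import *
o=avgobs(2); plan(o,(.5706,-.1088,.104),2.2)
f=grab_frame("wrist");cv2.imwrite("pics/w20.png",f["img"][:,:,::-1])
P=np.array([.5688,-.1113]);zi=.046
sq(f,"pics/c20.png",(130,120,300,190),2,[(P,.016,.016,zi+.064,2.2,(0,0,255)),(P,.04,.04,zi+.04,2.2,(255,0,0)),(P,.028,.028,zi+.04,2.2,(255,0,0)),(P,.13,.1,zi+.024,2.2,(0,255,0)),(P,.116,.086,.01,2.2,(255,255,0))])
for q in ("knob_top","collar_top","outer_lid","inner_lid"): print(q,[(round(r['confidence'],2),np.round(r['centre'],4)) for r in mark_of(q,f)])
f=grab_frame("scene");cv2.imwrite("pics/s20.png",cv2.resize(f["img"][160:300,170:360,::-1],None,fx=4,fy=4))
E
```

```text
std [0.0001 0.     0.0002] camstd [0.00011 0.      0.00037]
cam in tool [-0.0011 -0.0722 -0.1284] gap 0.767 F [ 0.  -0.  -0.4]
pos [ 0.5693 -0.1091  0.1927] yaw 2.16 down err deg [-0.1   0.01]
turn z deg -0.04 alt 179.96
shift before turn [ 0.0013 -0.0002  0.0887]  after turn [ 0.0013 -0.0002  0.0887]
knob_top [(0.89, array([ 0.388 , -0.0919,  0.0624])), (0.63, array([ 0.573 , -0.1115,  0.1101]))]
collar_top [(0.65, array([ 0.5702, -0.1097,  0.0897]))]
outer_lid [(0.57, array([ 0.5677, -0.1132,  0.0653]))]
inner_lid [(0.95, array([ 0.3897, -0.0914, -0.0016])), (0.84, array([ 0.5711, -0.11  ,  0.0477]))]
```

View pics/c20.png

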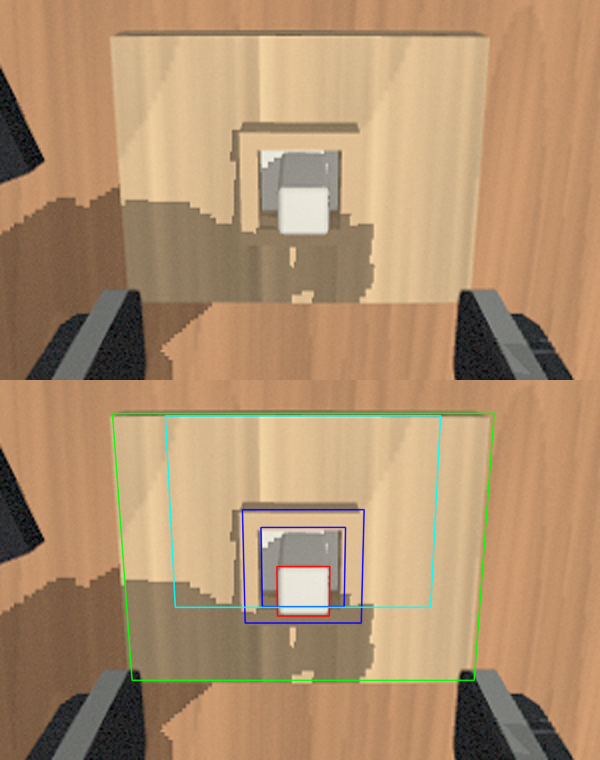

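View pics/s20.png

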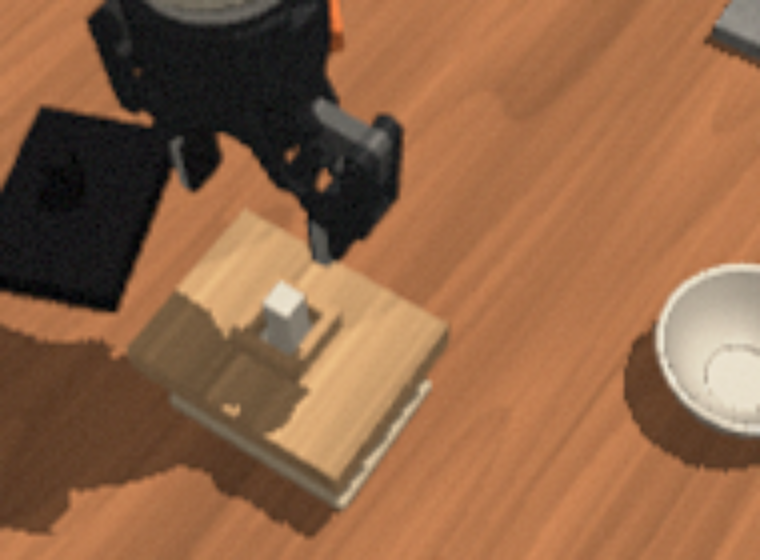

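The lids sit squared on the keeper, with the knob overlay within about 0.5 mm and the outer lid resting. Next I straddle the collar.

Request:
{"op": "send_rows", "data": {"deltas": [[75, [0, 0.0006, 0.025], [0, 0, 0]], [75, [0, 0, 0.03], [0, 0, 0]], [75, [0, 0, 0.02], [0, 0, 0]], [75, [0, 0, 0.01], [0, 0, 0]], [75, [0, 0, 0.005], [0, 0, 0]], [75, [0, 0, 0], [0, 0, 0]], [75, [0, 0, 0], [0, 0, 0]], [75, [0, 0, 0], [0, 0, 0]]]}}

```text
clock: 28.75
position: [0.5711, -0.1097, 0.1049]
orientation: [3.141, 0.059, 0.004]
ft_force: [1.0, 0.4, -0.7]
finger_gap: 0.705
```

```bash
python3 - <<'E'
from ov import *
o=avgobs(2); plan(o,(.5694,-.1097,.0845),2.2)
f=grab_frame("wrist");cv2.imwrite("pics/w21.png",f["img"][:,:,::-1])
f=grab_frame("scene");cv2.imwrite("pics/s21.png",cv2.resize(f["img"][160:300,170:360,::-1],None,fx=4,fy=4))
E
```

```text
std [0.0001 0.     0.0001] camstd [3.e-05 2.e-05 1.e-05]
cam in tool [-0.0011 -0.0722 -0.1279] gap 0.702 F [ 0.1 -0.2  0.4]
pos [ 0.5709 -0.1097  0.1048] yaw 2.16 down err deg [ 0.13 -0.03]
turn z deg -0.04 alt 179.96
shift before turn [-0.0015 -0.0001  0.0203]  after turn [-0.0015 -0.0001  0.0203]
```

View pics/w21.png

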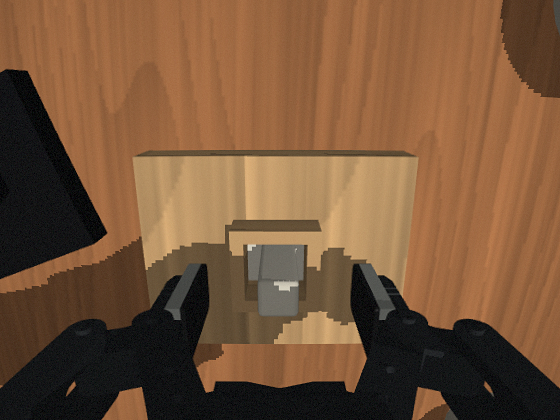

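View pics/s21.png

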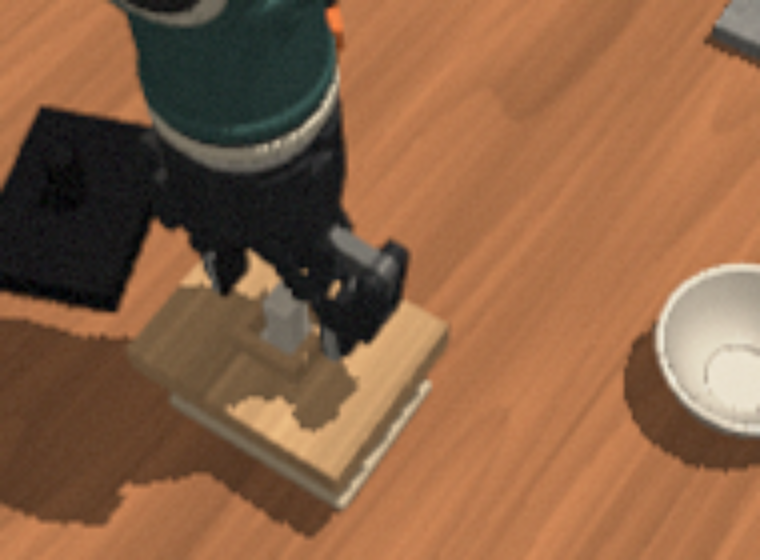

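The collar, at (229–322,232), is straddled clear on both sides. Going down to just above the plate.

Request:
{"op": "send_rows", "data": {"deltas": [[75, [-0.0015, 0, 0.006], [0, 0, 0]], [75, [0, 0, 0.006], [0, 0, 0]], [75, [0, 0, 0.004], [0, 0, 0]], [75, [0, 0, 0.003], [0, 0, 0]], [75, [0, 0, 0.001], [0, 0, 0]], [75, [0, 0, 0], [0, 0, 0]], [75, [0, 0, 0], [0, 0, 0]], [75, [0, 0, 0], [0, 0, 0]]]}}

```text
clock: 29.62
position: [0.5687, -0.1097, 0.0836]
orientation: [3.141, 0.059, 0.0]
ft_force: [-0.1, -0.7, -1.0]
finger_gap: 0.704
```

```bash
python3 - <<'E'
from ov import *
o=avgobs(2); plan(o,(.5694,-.1097,.0845),2.2)
f=grab_frame("wrist");cv2.imwrite("pics/w22.png",f["img"][:,:,::-1])
E
```

```text
std [0. 0. 0.] camstd [0.e+00 1.e-05 3.e-05]
cam in tool [-0.0012 -0.0723 -0.1278] gap 0.706 F [ 0.3  0.6 -0. ]
pos [ 0.5687 -0.1097  0.0837] yaw 2.16 down err deg [ 0.02 -0.01]
turn z deg -0.04 alt 179.96
shift before turn [ 0.0007  0.     -0.0008]  after turn [ 0.0007  0.     -0.0008]
```

View pics/w22.png

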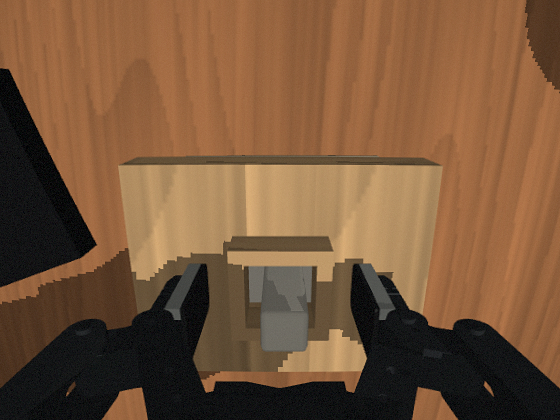

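Request:
{"op": "send_rows", "data": {"deltas": [[95, [0, 0, 0], [0, 0, 0]], [110, [0, 0, 0], [0, 0, 0]], [120, [0, 0, 0], [0, 0, 0]], [130, [0, 0, 0], [0, 0, 0]], [140, [0, 0, 0], [0, 0, 0]], [160, [0, 0, 0], [0, 0, 0]], [200, [0, 0, 0], [0, 0, 0]], [200, [0, 0, 0], [0, 0, 0]]], "force": 30}}

```text
clock: 30.43
position: [0.5687, -0.1097, 0.0838]
orientation: [3.141, 0.059, 0.001]
ft_force: [-0.2, 0.6, 3.5]
finger_gap: 0.464
```

```bash
python3 - <<'E'
from ov import *
o=avgobs(2); plan(o,(.5694,-.1097,.0845),2.2)
f=grab_frame("wrist");cv2.imwrite("pics/w23.png",f["img"][:,:,::-1])
f=grab_frame("scene");cv2.imwrite("pics/s23.png",cv2.resize(f["img"][160:300,170:360,::-1],None,fx=4,fy=4))
E
```

```text
std [0. 0. 0.] camstd [0. 0. 0.]
cam in tool [-0.0012 -0.0722 -0.1278] gap 0.459 F [-0.4 -0.   3.7]
pos [ 0.5687 -0.1097  0.0837] yaw 2.16 down err deg [ 0.02 -0.01]
turn z deg -0.04 alt 179.96
shift before turn [ 0.0007  0.     -0.0008]  after turn [ 0.0007  0.     -0.0008]
```

View pics/w23.png

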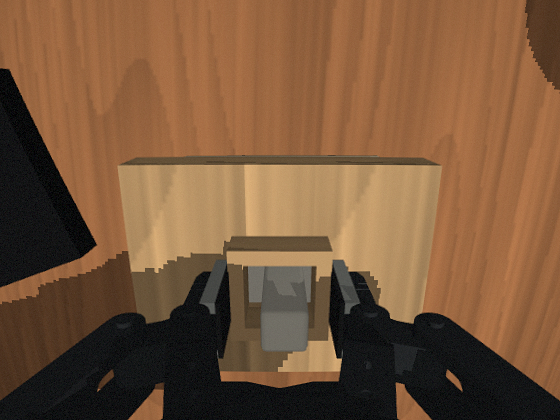

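View pics/s23.png

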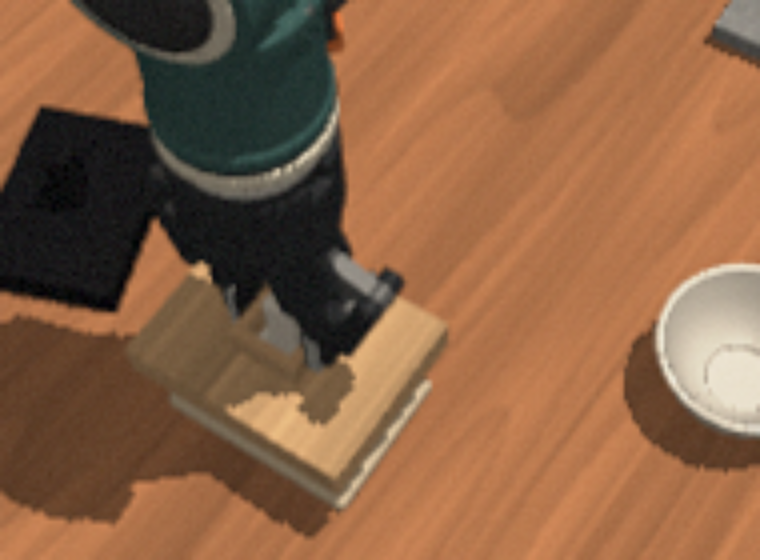

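The jaws have closed on the collar (gap ≈39 mm). Lifting slowly and straight.

Request:
{"op": "send_rows", "data": {"deltas": [[220, [0, 0, 0], [0, 0, 0]], [220, [0, 0, -0.003], [0, 0, 0]], [220, [0, 0, -0.005], [0, 0, 0]], [220, [0, 0, -0.006], [0, 0, 0]], [220, [0, 0, -0.006], [0, 0, 0]], [220, [0, 0, -0.005], [0, 0, 0]], [220, [0, 0, 0], [0, 0, 0]], [220, [0, 0, 0], [0, 0, 0]]], "force": 45}}

```text
clock: 31.3
position: [0.5688, -0.1098, 0.109]
orientation: [3.141, 0.059, 0.001]
ft_force: [-0.5, 0.8, -2.0]
finger_gap: 0.455
```

```bash
python3 - <<'E'
from ov import *
o=avgobs(2); plan(o,(.5694,-.1097,.1845),2.2)
f=grab_frame("wrist");cv2.imwrite("pics/w24.png",f["img"][:,:,::-1])
f=grab_frame("scene");cv2.imwrite("pics/s24.png",cv2.resize(f["img"][160:300,170:360,::-1],None,fx=4,fy=4))
E
```

```text
std [0.0001 0.     0.0001] camstd [9.0e-05 0.0e+00 1.8e-04]
cam in tool [-0.0011 -0.0722 -0.1281] gap 0.455 F [ 0.3  0.2 -1.9]
pos [ 0.5684 -0.1098  0.1085] yaw 2.16 down err deg [-0.01 -0.01]
turn z deg -0.04 alt 179.96
shift before turn [ 0.001  -0.0001 -0.076 ]  after turn [ 0.001  -0.0001 -0.076 ]
```

View pics/s24.png

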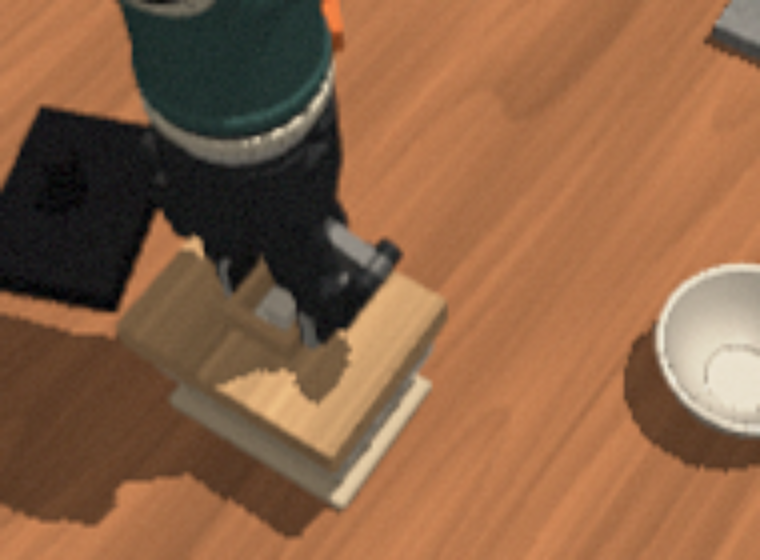

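Only about 1.9 N is carried, so it is the outer lid alone. Continuing up.

Request:
{"op": "send_rows", "data": {"deltas": [[220, [0, 0, -0.005], [0, 0, 0]], [220, [0, 0, -0.008], [0, 0, 0]], [220, [0, 0, -0.01], [0, 0, 0]], [220, [0, 0, -0.01], [0, 0, 0]], [220, [0, 0, -0.01], [0, 0, 0]], [220, [0, 0, -0.01], [0, 0, 0]], [220, [0, 0, -0.01], [0, 0, 0]], [220, [0, 0, -0.008], [0, 0, 0]], [220, [0, 0, -0.005], [0, 0, 0]], [220, [0, 0, -0.002], [0, 0, 0]], [220, [0, 0, 0], [0, 0, 0]], [220, [0, 0, 0], [0, 0, 0]]]}}

```text
clock: 32.5
position: [0.5683, -0.1097, 0.1862]
orientation: [-3.141, -0.059, 0.001]
ft_force: [-0.0, -0.4, -2.1]
finger_gap: 0.452
```

Request:
{"op": "send_rows", "data": {"deltas": [[220, [0, 0, 0], [0, 0, 0]], [220, [0, 0, 0], [0, 0, 0]], [220, [0, 0, 0], [0, 0, 0]], [220, [0, 0, 0], [0, 0, 0]], [220, [0, 0, 0], [0, 0, 0]], [220, [0, 0, 0], [0, 0, 0]]]}}

```text
clock: 33.0
position: [0.5685, -0.1097, 0.1864]
orientation: [-3.141, -0.059, 0.0]
ft_force: [-0.0, -0.5, -2.8]
finger_gap: 0.456
```

```bash
python3 - <<'E'
from ov import *
o=avgobs(3); plan(o,(.5694,-.1097,.1845),2.2)
f=grab_frame("wrist");cv2.imwrite("pics/w25.png",f["img"][:,:,::-1])
f=grab_frame("scene");cv2.imwrite("pics/s25.png",f["img"][:,:,::-1])
for q in ("inner_lid","outer_lid","slip_bowl","clay_cup","brush"): print(q,[(round(r['confidence'],2),np.round(r['centre'],4)) for r in mark_of(q,f)])
cv2.imwrite("pics/s25c.png",cv2.resize(f["img"][120:310,140:390,::-1],None,fx=3,fy=3))
E
```

```text
std [0. 0. 0.] camstd [0.e+00 0.e+00 3.e-05]
cam in tool [-0.0012 -0.0722 -0.1278] gap 0.452 F [ 0.3  0.1 -1.7]
pos [ 0.5685 -0.1097  0.1865] yaw 2.16 down err deg [-0. -0.]
turn z deg -0.04 alt 179.96
shift before turn [0.0009 0.0001 0.002 ]  after turn [0.0009 0.0001 0.002 ]
inner_lid [(0.89, array([0.4025, 0.2703, 0.0019])), (0.83, array([ 0.5728, -0.1091,  0.0499])), (0.58, array([ 0.3903, -0.0968,  0.0004])), (0.58, array([ 0.7576,  0.0359, -0.001 ]))]
outer_lid [(0.87, array([ 0.5714, -0.1114,  0.1702]))]
slip_bowl [(0.87, array([ 0.757 ,  0.0356, -0.0016]))]
clay_cup [(0.87, array([ 0.7455, -0.2893, -0.0033]))]
brush [(0.57, array([0.7215, 0.254 , 0.0026]))]
```

View pics/s25c.png

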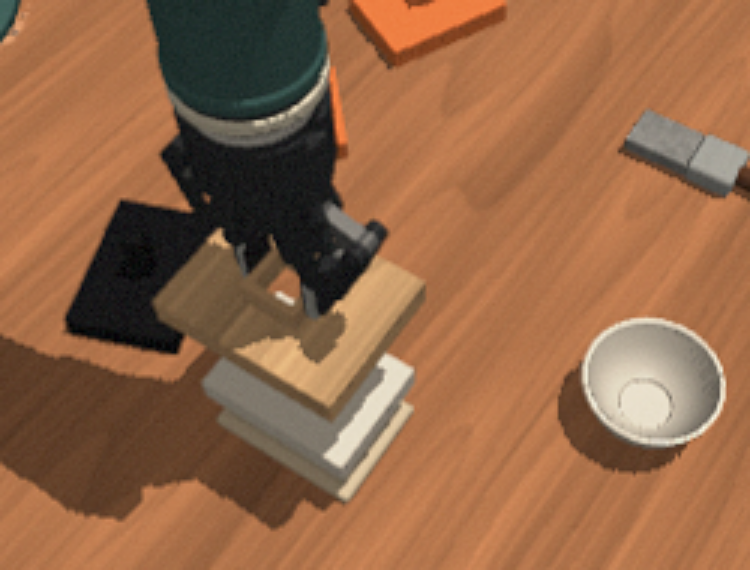

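View pics/w25.png

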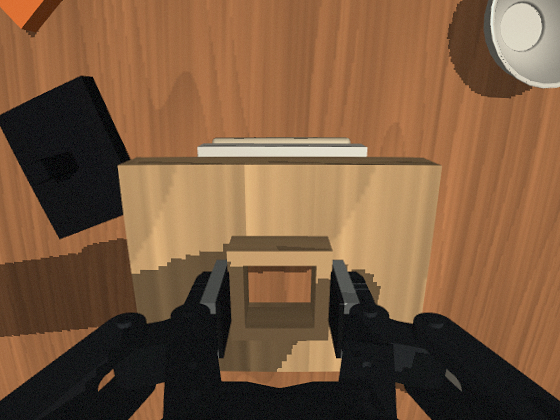

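The scene view shows the wooden lid level and about 10 cm up, with the white inner lid squared on the keeper and the bowl and brush in place. Handing in.

```bash
python3 -c "
from rig import *
print(hand_in())"
```

```text
the job is handed in; nothing more can be done
None
```

The job is handed in at about 33 s of the 72 s allowed; the rig reports no verdict.

**What I did:** The thin stick went into the narrow bore and the thick stick into the wide bore. I carried the nested lids over by the knob and lowered them onto the keeper. The arm stopped at the home height with about 8 N of contact. Then I gripped the outer lid by its collar and lifted it alone, 103 mm straight up, and it is still held there.

**Last checks:**
- **Sticks:** after release, both stood in their own bores, with feet reported at about z = 0.010 m (thin) and 0.014 m (thick). They have been under the lid since.
- **Inner lid:** once I let go of it, its knob lined up with the keeper's centre to about 0.5 mm. At the end the lid was still squared up on the keeper. The networks put its origin at z = 0.050 m, just above the 0.043–0.049 m limit. That is within their 4 mm error, and the arm's own height reading gives 0.046 m.
- **Outer lid:** it is level at z ≈ 0.17 m, over the keeper, and its load of about 1.9 N matches that lid alone.
- **Bystanders:** the bowl, cup and brush read within a few millimetres of where they started.

**Disagreements:** the cameras differed from each other and from the arm's readings by 2–4 mm. I therefore aligned the sticks to their bores, and checked the knob against the keeper, within single wrist-camera pictures. After fast moves the arm's position was up to about 2.5 mm off, so I re-measured and corrected it before the knob grasp and the lid placing.

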